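# Set the slit pointer to its mark, clamp it and pin it

### The job

On the cream slit drive with the sloping front, push the clamp lever fully back (away from the robot's side) to free the drive, then turn the black knob clockwise until the steel pointer on the top lines up with the brass index tab, and bring the clamp lever fully forward again. Then take the plain steel locking pin from the black rack and press it straight down, fully home, into the hole of the square steel block on top of the drive, and let go. Do not shift the brass tab or the other things on the bench.

Things in the scene. Friction and masses are not known exactly. Their poses are not given: they have to be found in the camera images.
- unit: The slit drive: fixed cream housing 231 mm deep (x), 260 mm wide (y). Origin on the table beneath it; x points to its back (away from the robot), y to the left, z up. The front slopes at 27 degrees from unit x -111 (50 mm high) to +20 mm; then the top is flat, 117 mm high, to +120 mm. Knob mid-slope; pointer, scale and tab mid-top; clamp lever on the top's left, socket block on its right.
- knob_grip (a point): Point on the knob's axis, 30 mm out from the slope. The knob is round, fluted, black, 36 mm across, its body reaching from 16 mm below this point to 12 mm above it along the axis. The point's z is that axis, pointing out of the slope: up, leaning 27 degrees from vertical towards unit -x. The space around is free; a grip fits at any angle. The point turns with the knob.
- knob (a joint): Turn of the knob, rad, 0 to 4, growing clockwise seen from outside. Moves the pointer 15 mm per rad to the right (unit -y), without play; light (0.05 N m), stays where it is left. At the start the pointer stands 10 to 35 mm left of the tab (0.7 to 2.4 rad to go).
- pointer_tip (a point): Tip of the pointer: a dark steel slider with a 2.6 mm wide needle pointing to unit +x, on the flat top (tip 8.5 mm above it). Slides along unit y, driven by the knob.
- mark_tip (a point): Tip of the brass index tab: a slider of the same shape across the scale from the pointer, its needle pointing to unit -x. Aligned means that pointer_tip and mark_tip have the same unit y (the tips stay 4 mm apart in unit x). Stiff (12 N), not to be moved.
- clamp (a joint): Clamp lever, rad: 0 = fully forward (clamped; leaning 0.5 rad towards unit -x), 1.0 = fully back (free; leaning 0.5 rad towards unit +x). Its hinge runs along unit y at unit x +75, y +95 mm, 22 mm above the flat top and 60 mm from the ball's centre. It stays where it is left; about 1 N at the ball moves it.
- clamp_tip (a point): Centre of the black ball, 26 mm in diameter, at the lever's end; the lever is a 10 mm round rod, its foot a grey block 70 x 50 x 25 mm.
- pin_mid (a point): Centre (half-way up) of the steel locking pin, a plain cylinder 14 mm in diameter and 70 mm long, square-ended, about 60 g; its own z is its axis. It starts upright in the rack, 15 mm deep, its upper 55 mm standing free.
- pin_foot (a point): Centre of the pin's lower end, 35 mm below pin_mid along the pin's axis.
- pin: The locking pin, origin at the centre of its lower end.
- socket_hole0 (a point): Centre of the mouth of the socket's blind hole: vertical, 15.5 mm in diameter, 20 mm deep, with a sharp unchamfered edge, in the middle of a fixed square steel block 44 x 44 x 25 mm on the flat top. The mouth is 142 mm above the table.
- rack: Black rack plate, fixed, 140 (its x) by 100 (its y) by 22 mm tall; origin under its centre. The pin stands at rack x -45, y 0. Three fixed black posts (10 mm across, 25 mm above the plate) at rack (50, 32), (50, -32), (12, 34) mm. It stands left or right of the drive; a grey vial tray of like size is on the other side.
- jar: Bystander: a closed amber sample jar, 48 mm across, 70 mm tall. Leave it alone.
- driver: Bystander: a black-handled screwdriver, 150 mm long, lying. Leave it alone.
- lensring: Bystander: a black lens ring, 60 mm outside, 12 mm tall, lying flat. Leave it alone.
- lenscap: Bystander: a black lens cap, 40 mm across, 12 mm tall, lying flat on the rack plate. Leave it alone.
- carton: Bystander: a small closed cardboard carton 50 x 50 x 30 mm. Leave it alone.
- wrench: Bystander: a steel wrench, 140 mm long, lying flat. Leave it alone.
- cuvette: Bystander: a clear plastic block cell 30 x 30 x 45 mm tall. Leave it alone.

How it is judged (in metres and radians):
On the way, in this order (a step that is already met when the one before it is completed fails the run):
1. the clamp lever is fully back (within 0.15 rad of its stop) before the pointer is set (value of joint clamp above 0.85 rad), for 0.1 s.
2. the pointer is turned onto the tab (within 2 mm) while the clamp lever is back (y of pointer_tip in the frame of mark_tip between -0.002 and 0.002 m and value of joint clamp above 0.8 rad), for 0.3 s.
3. the clamp lever is fully forward again (within 0.15 rad), the pointer still on the tab (y of pointer_tip in the frame of mark_tip between -0.002 and 0.002 m and value of joint clamp below 0.15 rad), for 0.1 s.
4. the pin is fully home in the socket (horizontal distance between pin_foot and socket_hole0 below 0.003 m and z of pin_foot in the frame of socket_hole0 below -0.017 m and angle between pin_mid's own z axis and vertical below 0.08 rad), for 0.2 s.
At the end, for the whole second after the job is handed in: The pointer is within 2 mm of the brass tab along the scale, the clamp lever is within 0.15 rad of fully forward, and the pin stands upright in the socket (foot at least 17 mm below the mouth, within 3 mm of the hole's axis, tilt below 0.08 rad), released and at rest (all of step 3 and all of step 4 and linear speed of pin below 0.02 m/s); the robot touches nothing.
It fails at once if the brass tab is shifted by more than 2 mm (distance of mark_tip from where it was at the start of the episode above 0.002 m).
It fails at once if a bystander is shifted by more than 20 mm (distance of any of jar, driver, lensring, lenscap, carton, wrench, cuvette from where it was at the start of the episode above 0.02 m).
It also fails if it takes over 72 s, if anything falls off the work surface, if the arm or the gripper's body presses on something with over 40 N, if the wrist force passes 120 N, or if a joint passes its speed limit or range.

### The arm

A 6-joint arm with a two-finger parallel gripper is mounted at the origin on the work surface. World frame = base frame: x ahead of the robot, y to its left, z up, the work surface at z = 0. Lengths are in mm, angles in rad, forces in N, time in s.
With the tool pointing down it reaches from about 325 to 900 mm from the base axis. Payload 6.1 kg.
Tool frame: the origin (TCP) lies at the centre of the arm's flange, where the gripper is bolted on; the fingertips stand 182 mm ahead of it and the grasp point (between the pads) lies 164 mm ahead of it; y points along the fingers, x is the direction in which the jaws open and shut, and the axes are right-handed (so a half turn about y gives the same grasp; the last joint's range is limited). The gripper opens to 87 mm and grips with 3 to 60 N. Pads are 19 mm wide; open, the fingers measure 117 mm over their backs; the gripper's body (75 mm by 190 mm) begins 51 mm behind the grasp point.
Start: joints at [-1.39, 0.22, 1.526, -0, 1.395, -0.126], TCP at [188.749, -595.811, 404.738] pointing down, gripper open.
Joint ranges: [-2.98, 2.98], [-0.91, 2.08], [0.09, 2.57], [-1.24, 4.39], [0.2, 2.65], [-2.68, 2.68]. Speed limits (rad/s): [2.57, 2.57, 3.01, 3.14, 3.14, 3.14].

### API

Orientations are given as a rotation vector (axis times angle).
In Python, from cell import env gives the robot as it stands.
- The arm moves only by the shell command python3 -m creep 'ROWS' [FORCE]. ROWS is JSON, a list of rows, each a list of 7 numbers: the shift along the tool's x, y, z in m, then the turn, a rotation vector about the tool's x, y, z in rad, then the closure in counts, from 0 (fully open) to 255 (shut). A call has 1 to 10 rows; each row shifts and turns the pose as measured when the row begins, along the tool's axes as they then stand; what a row does not reach is not made up. A row lasts 1/8 s, in which the tool goes at most 62.5 mm and 10.7 degrees, less where a joint would pass 70% of its speed; a pose out of reach is approached as far as the arm can. A call is refused whole if a number of a shift passes 0.0625 or a number of a turn 0.188, either way. A call with a gripper value outside its range is refused whole. The fingers move at their own pace and stop on an object; FORCE is the grip in N (left out, the last holds). Time passes only in rows, so rows that do not move let the fingers close. It gives the time, the measured TCP pose, the force and the opening at its end, in the units of the state.
- env.sense(): the state, without advancing time (a new reading comes with each control period).
- env.snapshot(name): name is "side" or "top" or "wrist"; returns a dict with "frame" (384x512x3 uint8, red, green, blue), "range_z" (384x512 float32, mm along the optical axis (not along the pixel's ray), 0 where there is no reading), "K" (3x3 intrinsics, pixels), "rvec" (rotation vector, rad) and "tvec" (3), from world to camera coordinates, as OpenCV has them. Camera axes: x right, y down, z forward; pixel columns grow to the right and rows downward; lengths in mm; the calibration is good to about 2 mm. A picture is of the moment at which its call begins.
- env.sign_off(): hands the job in, once; it reports no verdict.
The state is a dict: "time": time; "q": joint angles; "dq": joint speeds; "joint_torque": joint torques, N m; "ee_pos": TCP position; "eef_rot": TCP orientation; "wrist_force": force on the tool from outside, world axes, zero at the start; "moment": the same for the moment, N m; "opening": opening from 0.0 (shut) to 1.0 (fully open).
Only numpy, scipy, OpenCV 4.12 (cv2) and the standard library are available. Lean on these libraries where they do the work, as an engineer would, in place of code of your own. Each camera call takes 0.05 s, during which the arm holds its last target.

## Working session

There is one attempt and no reset: what is moved stays moved. The work goes in short steps, Python scripts to look and compute and a shell command to move; the robot and the scene stay as the last step left them, time stands still between calls to the robot, and variables do not carry over. Pictures are saved under pics/ and viewed, and the job is handed in when it is done.

```bash
ls; mkdir -p pics
cat > h.py <<'E'
import numpy as np, cv2
from cell import env
from scipy.spatial.transform import Rotation as R
def snap(n,f=None):
    s=env.snapshot(n)
    if f: cv2.imwrite('pics/'+f,cv2.cvtColor(s['frame'],cv2.COLOR_RGB2BGR))
    return s
def cam(s):
    return R.from_rotvec(np.ravel(s['rvec'])).as_matrix(),np.ravel(s['tvec']),s['K']
def ray(s,u,v,z):
    Rm,t,K=cam(s); d=Rm.T@np.linalg.inv(K)@np.array([u,v,1.]); c=-Rm.T@t
    return c+d*(z-c[2])/d[2]
def pt(s,u,v):
    Rm,t,K=cam(s); z=s['range_z'][int(round(v)),int(round(u))]
    return Rm.T@(np.linalg.inv(K)@np.array([u,v,1.])*z-t)
def cloud(s):
    Rm,t,K=cam(s); z=s['range_z']; v,u=np.mgrid[:z.shape[0],:z.shape[1]]
    p=np.stack([u,v,np.ones_like(u)],-1)@np.linalg.inv(K).T*z[...,None]
    return (p-t)@Rm
def proj(s,p):
    Rm,t,K=cam(s); c=K@(Rm@np.asarray(p,float)+t); return c[:2]/c[2]
E
python3 - <<'E'
from h import *
for n in ['side','top','wrist']:
    s=snap(n,n+'0.png'); Rm,t,K=cam(s); print(n,(-Rm.T@t).round(),Rm[2].round(2),K[0,0])
print(env.sense())
E
```

```text
pics
side [ 253. -891. 1194.] [ 0.19  0.64 -0.74] 485.19542676656346
top [ 419.   40. 1371.] [ 0.09  0.01 -1.  ] 387.65646733470896
wrist [ 260. -572.  385.] [-0.26 -0.08 -0.96] 282.22855948071106
{'time': 0.15, 'q': array([-1.39010627e+00,  2.21086777e-01,  1.52738397e+00, -2.74694899e-05,
        1.39472167e+00, -1.26096263e-01]), 'dq': array([ 1.25847998e-03, -3.58645100e-03, -3.59654364e-03,  8.19885615e-04,
       -6.75689482e-05,  1.98449631e-03]), 'joint_torque': array([ 9.80140794e-04, -4.95190465e+01, -3.87881148e+01,  7.00495346e-02,
        5.31139900e-02, -1.04287908e-04]), 'ee_pos': array([ 188.70293258, -595.60461105,  403.8435607 ]), 'eef_rot': array([-1.33774644,  0.98111497, -0.97915682]), 'wrist_force': array([ 0.81151628, -0.05767355,  0.44813613]), 'moment': array([-0.0458084 ,  0.05222977, -0.00304847]), 'opening': 1.001661043626014}
```

View pics/top0.png

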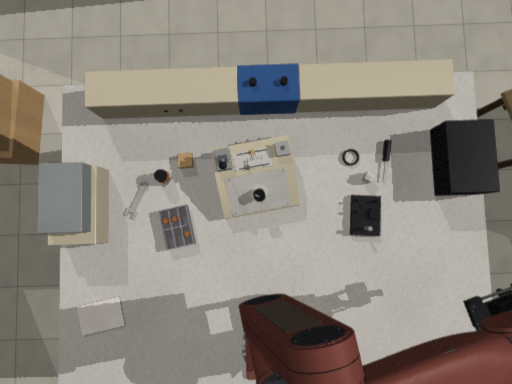

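View pics/side0.png

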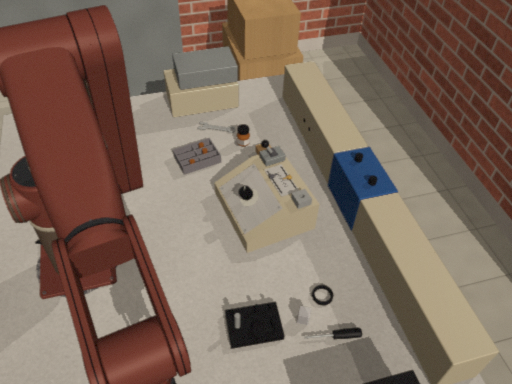

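```bash
python3 -c "
from h import *
s=env.sense();print(R.from_rotvec(s['eef_rot']).as_matrix().round(3))"; python3 -m creep --help | head -20
```

```text
[[ 0.302 -0.     0.953]
 [-0.953  0.002  0.302]
 [-0.002 -1.     0.   ]]invalid input: not JSON, or not a number
```

The top view shows the drive at around (257,178) px, the rack at (365,215) with the pin near (368,229), and the lever ball at (223,163). Measuring the drive next.

Run:
```python
from h import *
s=snap('top'); P=cloud(s)
z=P[...,2]
# unit
reg=np.zeros(z.shape,bool); reg[125:225,205:310]=1
m=reg&(z>40)
pts=P[m][:,:2].astype(np.float32); r=cv2.minAreaRect(pts); print('unit rect',r)
m2=reg&(abs(z-117)<4); r=cv2.minAreaRect(P[m2][:,:2].astype(np.float32)); print('top',r, np.median(z[m2]))
# rack
reg=np.zeros(z.shape,bool); reg[185:245,340:390]=1
m=reg&(z>12)&(z<30); print('rack',cv2.minAreaRect(P[m][:,:2].astype(np.float32)),np.median(z[m]))
for (u,v) in [(223,163),(260,195),(283,148),(369,229)]: print(u,v,pt(s,u,v).round())
img=cv2.cvtColor(s['frame'],cv2.COLOR_RGB2BGR)
a=cv2.resize(img[125:225,200:310],None,fx=7,fy=6,interpolation=cv2.INTER_CUBIC);cv2.imwrite('pics/tc.png',a)
a=cv2.resize(img[185:245,335:395],None,fx=9,fy=9,interpolation=cv2.INTER_CUBIC);cv2.imwrite('pics/rc.png',a)
```

```text
unit rect ((566.0469360351562, 47.793724060058594), (293.1646423339844, 260.2535400390625), 8.829108238220215)
top ((590.560546875, 51.519195556640625), (200.0727081298828, 259.8388366699219), 8.687426567077637) 117.22091052109896
rack ((438.235595703125, -327.2837219238281), (102.04593658447266, 139.91934204101562), 85.38068389892578) 22.218912117133257
223 163 [606. 146. 203.]
260 195 [510.  36. 128.]
283 148 [662. -44. 121.]
369 229 [ 390. -321.   79.]
```

View pics/tc.png

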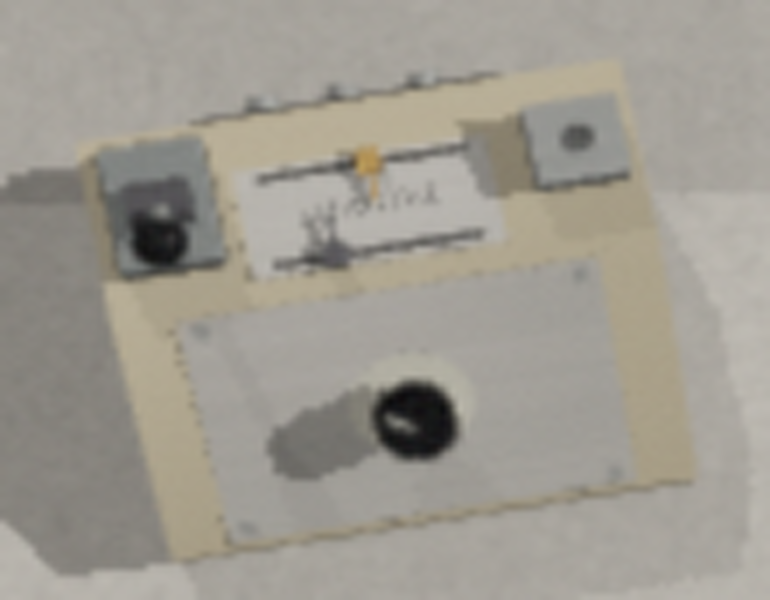

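View pics/rc.png

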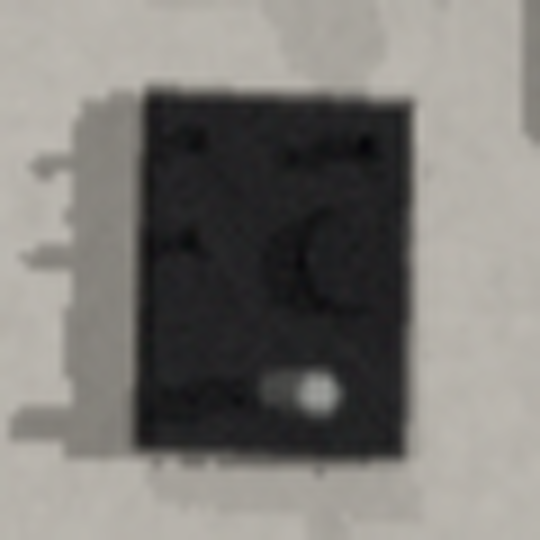

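```bash
python3 -m creep '[[-0.04,-0.004,0.042,0,0,0,255],[-0.04,-0.004,0.042,0,0,0,255],[-0.04,-0.004,0.042,0,0,0,255],[-0.04,-0.004,0.042,0,0,0,255],[-0.04,-0.004,0.042,0,0,0,255],[-0.04,-0.004,0.042,0,0,0,255],[-0.04,-0.004,0.042,0,0,0,255],[-0.04,-0.004,0.042,0,0,0,255]]' 20
cat >> h.py <<'E'
def goto(p,Rt):
    """needed shift in tool axes (m) and turn (rad)"""
    s=env.sense(); Rc=R.from_rotvec(s['eef_rot'])
    d=Rc.inv().apply(np.asarray(p,float)-s['ee_pos'])/1000
    w=(Rc.inv()*R.from_matrix(Rt)).as_rotvec()
    print('t',s['time'],'pos',s['ee_pos'].round(1),'F',s['wrist_force'].round(1),'op',round(s['opening'],3),'q',s['q'].round(2))
    print('shift',d.round(4),'turn',w.round(3),'rows~',round(max(np.linalg.norm(d)/.0625,np.linalg.norm(w)/.187),1))
def down(yaw):
    """tool z along yaw in world xy, tool y down"""
    z=np.array([np.cos(yaw),np.sin(yaw),0]); y=np.array([0,0,-1.]); return np.stack([np.cross(y,z),y,z],1)
E
python3 -c "
from h import *
goto([520,20,445],down(.153))"
```

```text
time: 1.2
ee_pos: [416.5, -180.3, 435.5]
eef_rot: [-1.332, 0.987, -0.985]
wrist_force: [1.1, -0.9, -0.0]
opening: 0.172
t 1.2 pos [ 416.5 -180.3  435.5] F [ 1.1 -0.9 -0. ] op 0.172 q [-0.58 -0.22  1.91  0.    1.45  0.69]
shift [-0.1611 -0.0087  0.1578] turn [-0.002  0.145 -0.003] rows~ 3.6
```

```bash
python3 -m creep '[[-0.04,-0.002,0.042,0,0.04,0,255],[-0.04,-0.002,0.042,0,0.04,0,255],[-0.04,-0.002,0.042,0,0.04,0,255],[-0.03,-0.002,0.042,0,0.04,0,255],[0,0,0,0,0,0,255]]' 
python3 -c "
from h import *
goto([520,20,445],down(.153))
s=snap('wrist','w1.png')
i=cv2.imread('pics/w1.png'); cv2.imwrite('pics/w1b.png',cv2.resize(i,None,fx=1.5,fy=1.5))"
```

```text
time: 1.82
ee_pos: [547.4, 15.3, 445.0]
eef_rot: [-1.267, 1.105, -1.107]
wrist_force: [-1.3, -0.4, -0.3]
opening: 0.005
t 1.825 pos [547.4  15.3 445. ] F [-1.3 -0.4 -0.3] op 0.005 q [-0.12  0.01  1.68  0.    1.45  1.32]
shift [-0.0084 -0.     -0.0265] turn [-0.004 -0.015 -0.002] rows~ 0.4
```

View pics/w1b.png

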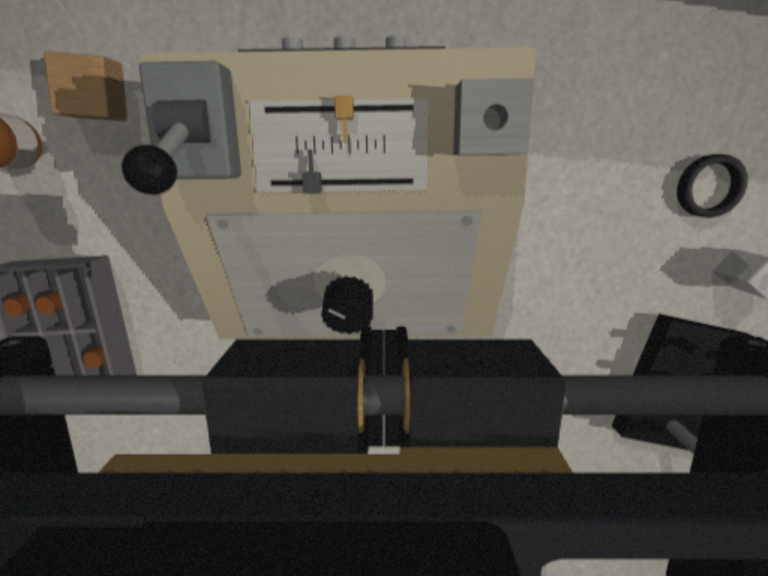

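The wrist view shows the ball at (150,169), brass needle tip (346,142), pointer needle tip (309,152), socket hole (496,116) and knob (348,303), all in 1.5x pixels.

```bash
cat > loc.py <<'E'
from h import *
s=snap('wrist'); P=cloud(s); z=P[...,2]; f=s['frame'].astype(int)
import sys
m=(abs(z-117)<3); m[:,:80]=0; m[225:]=0; m[:,370:]=0
n,l,st,c=cv2.connectedComponentsWithStats(m.astype(np.uint8)); k=1+st[1:,4].argmax(); m=l==k
r=cv2.minAreaRect(P[m][:,:2].astype(np.float32)); print('top rect',r,np.median(z[m]))
yaw=r[2]; yaw=yaw if yaw<45 else yaw-90; yaw=np.deg2rad(yaw); print('yaw',yaw)
ux=np.array([np.cos(yaw),np.sin(yaw)]); uy=np.array([-ux[1],ux[0]])
X=P[m][:,:2]@ux; Y=P[m][:,:2]@uy
print('x range',np.percentile(X,[0.2,99.8]),'y range',np.percentile(Y,[.2,99.8]))
h,w=f.shape[:2]
hsv=cv2.cvtColor(s['frame'],cv2.COLOR_RGB2HSV)
def U(p): return np.array([p[:2]@ux,p[:2]@uy])
def cen(mask,box):
    mm=np.zeros_like(mask); a,b,c,d=box; mm[b:d,a:c]=mask[b:d,a:c]; v,u=np.nonzero(mm); return u.mean(),v.mean(),len(u)
g=cv2.cvtColor(s['frame'],cv2.COLOR_RGB2GRAY)
# ball
u,v,n=cen(g<60,(75,90,125,135)); p=pt(s,u,v); Rm,t,K=cam(s); c=-Rm.T@t; d=(p-c)/np.linalg.norm(p-c); print('ball',(p+13*d).round(1),n,'U',U(p+13*d).round(1))
u,v,n=cen(g<90,(315,65,345,92)); hp=ray(s,u,v,142); print('hole px',u,v,n,hp.round(1),U(hp).round(1))
# tips
E
python3 loc.py
python3 - <<'E'
from h import *
s=snap('wrist');i=cv2.cvtColor(s['frame'],cv2.COLOR_RGB2BGR)[60:132,160:292];cv2.imwrite('pics/z.png',cv2.resize(i,None,fx=6,fy=6,interpolation=cv2.INTER_NEAREST))
E
```

```text
top rect ((631.7598266601562, 58.02655029296875), (115.88946533203125, 260.394287109375), 8.60504150390625) 118.11084532300049
yaw 0.15018630651392856
x range [577.56667867 690.94346285] y range [-166.42429568   91.59454086]
ball [602.  150.3 191.6] 967 U [617.7  58.5]
hole px 329.20444444444445 75.98666666666666 225 [659.8 -39.3 142. ] [ 646.5 -137.6]
```

View pics/z.png

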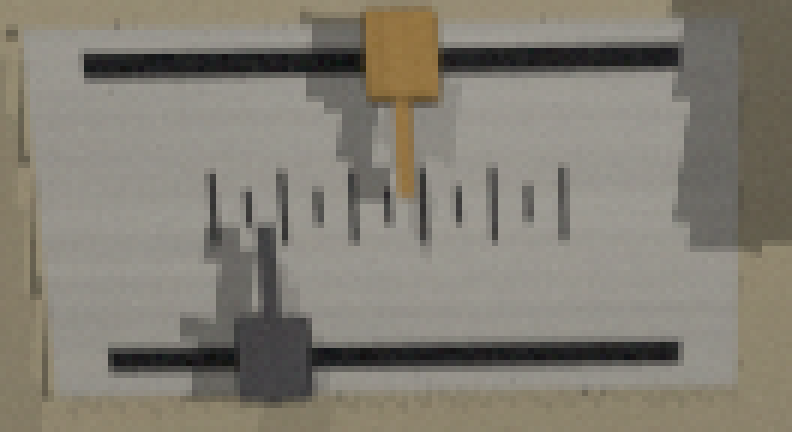

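```bash
cat >> h.py <<'E'
YAW=0.150
ux=np.array([np.cos(YAW),np.sin(YAW)]); uy=np.array([-ux[1],ux[0]])
O=571.2*ux-37.4*uy
def unit(x,y,z): return np.r_[O+x*ux+y*uy,z]
def tounit(p): d=np.asarray(p)[:2]-O; return np.array([d@ux,d@uy,p[2]])
E
python3 - <<'E'
from h import *
s=snap('wrist')
a=tounit(ray(s,227,92,125.5));b=tounit(ray(s,203.8,98,125.5)); print(a,b,(b-a)[1]/15,'O',O)
print('lever approach TCP z for grasp at ball',191.6+164)
# approach: fingertip centre at unit x 46-13-10-20, y95
goto(unit(10,95,445),down(YAW))
# knob axis point
ax=np.array([-np.sin(np.deg2rad(27)),0,np.cos(np.deg2rad(27))])
m=np.array([(-111+20)/2,0,(50+117)/2.])
k=m+ax*30; print('knob grip unit',k, 'world',unit(*k))
u,v=np.nonzero(0*s['range_z']+1)[:2] if 0 else (0,0)
t=m+ax*42; print('knob top predicted px',proj(s,unit(*t)))
E
```

```text
[ 62.2107557   -3.88179338 125.5       ] [ 56.78908376  19.91794993 125.5       ] 1.5866495539752796 O [570.37502587  48.37902295]
lever approach TCP z for grasp at ball 355.6
t 2.025 pos [545.6  12.  445.3] F [ 0.9 -0.6  0.4] op 0.008 q [-0.12  0.    1.69  0.    1.45  1.31]
shift [-0.1279  0.0006  0.0379] turn [-0.003 -0.016 -0.001] rows~ 2.1
knob grip unit [-59.11971499   0.         110.23019573] world [511.91916155  39.54428315 110.23019573]
knob top predicted px [228.65435866 208.91775064]
```

```bash
python3 -m creep '[[-0.0625,0,0.019,0,-0.008,0,255],[-0.0625,0,0.019,0,-0.008,0,255],[0,0.04,0,0,0,0,255],[0,0.04,0,0,0,0,255],[0,0,0,0,0,0,255]]' 
python3 -c "
from h import *
goto(unit(10,95,362),down(YAW))
goto(unit(81,95,362),down(YAW))"
```

```text
time: 2.65
ee_pos: [565.8, 134.8, 366.5]
eef_rot: [-1.266, 1.1, -1.11]
wrist_force: [-1.3, 0.0, 0.1]
opening: 0.002
t 2.65 pos [565.8 134.8 366.5] F [-1.3  0.   0.1] op 0.002 q [ 0.1   0.14  1.69 -0.    1.3   1.53]
shift [-0.0089  0.0045  0.0015] turn [-0.008 -0.011  0.001] rows~ 0.2
t 2.65 pos [565.8 134.8 366.5] F [-1.3  0.   0.1] op 0.002 q [ 0.1   0.14  1.69 -0.    1.3   1.53]
shift [-0.0097  0.0051  0.0725] turn [-0.008 -0.011  0.001] rows~ 1.2
```

```bash
python3 -m creep '[[-0.009,0.0045,0,-0.008,-0.011,0,255],[0,0,0.025,0,0,0,255],[0,0,0.02,0,0,0,255],[0,0,0.015,0,0,0,255],[0,0,0.01,0,0,0,255]]' 
python3 -c "
from h import *
goto(unit(81,95,362),down(YAW))
snap('wrist','w2.png')"
```

```text
time: 3.28
ee_pos: [635.8, 153.1, 372.0]
eef_rot: [-1.27, 1.096, -1.102]
wrist_force: [-1.8, 1.1, -1.2]
opening: 0.007
t 3.275 pos [635.8 153.1 372. ] F [-1.8  1.1 -1.2] op 0.007 q [0.12 0.31 1.48 0.   1.34 1.54]
shift [-0.0012  0.01    0.0006] turn [-0.006 -0.003 -0.   ] rows~ 0.2
```

View pics/w2.png

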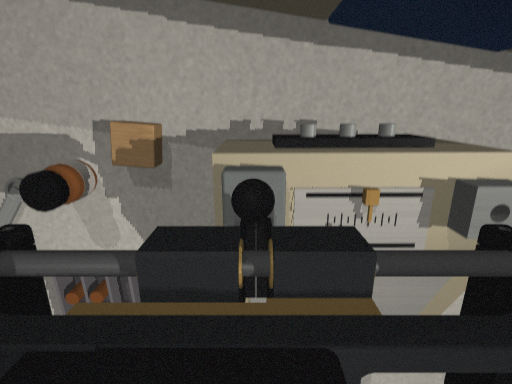

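The ball sits at (253,200) just ahead of the fingers. I'll push a little further to reach the stop.

```bash
python3 -m creep '[[0,0.008,0.004,-0.006,0,0,255],[0,0.002,0.006,0,0,0,255],[0,0,0.005,0,0,0,255]]'
cat > ball.py <<'E'
from h import *
import sys
s=snap('wrist'); P=cloud(s)
D=P[...,:2]-O; X=D@ux; Y=D@uy; Z=P[...,2]
g=cv2.cvtColor(s['frame'],cv2.COLOR_RGB2GRAY)
m=(abs(Y-95)<30)&(X>15)&(X<130)&(Z>175)&(Z<215)&(g<70)
m[225:]=0
print(m.sum())
A=np.c_[X[m],Y[m],Z[m]]
from scipy.optimize import least_squares
r=least_squares(lambda c:np.linalg.norm(A-c,axis=1)-13,A.mean(0)-[0,0,8],loss='soft_l1')
c=r.x; print('ball unit',c.round(1),'clamp est',np.arctan2(c[0]-75,c[2]-139)+.5)
E
python3 ball.py; python3 -c "
from h import *
goto(unit(81,95,362),down(YAW))"
```

```text
time: 3.7
ee_pos: [643.3, 155.3, 365.7]
eef_rot: [-1.3, 1.12, -1.085]
wrist_force: [-20.0, -4.0, 7.6]
opening: -0.0
1538
ball unit [103.6  95.7 192.6] clamp est 0.9902682153817006
t 3.75 pos [643.5 155.2 365.6] F [-23.   -4.9  11.3] op 0.004 q [0.12 0.35 1.45 0.   1.38 1.54]
shift [-0.0003  0.0039 -0.0072] turn [ 0.032 -0.001 -0.001] rows~ 0.2
```

```bash
python3 -m creep '[[0,0,-0.03,-0.03,0,0,255],[0.03,-0.03,-0.03,0,0,0,0],[0.03,-0.03,-0.03,0,0,0,0],[0.03,-0.02,-0.025,0,0,0,0],[0,0,0,0,0,0,0]]'
python3 - <<'E'
from h import *
goto(unit(-45,0,445),down(YAW))
s=snap('wrist','w3.png'); P=cloud(s)
D=P[...,:2]-O; X=D@ux; Y=D@uy; Z=P[...,2]
th=np.deg2rad(27); N=X*-np.sin(th)+Z*np.cos(th); T=X*np.cos(th)+Z*np.sin(th)
n0=20*-np.sin(th)+117*np.cos(th); H=N-n0
m=(abs(Y)<40)&(X>-100)&(X<0)&(H>36)&(H<48); m[225:]=0
print(m.sum(), 'H',np.median(H[m]),'T',T[m].min(),T[m].max(),'Y',Y[m].min(),Y[m].max())
t0=(-45.5)*np.cos(th)+83.5*np.sin(th); print('mid T',t0)
print(cv2.minEnclosingCircle(np.c_[T[m],Y[m]].astype(np.float32)))
E
python3 ball.py
```

```text
time: 4.38
ee_pos: [544.5, 47.0, 458.0]
eef_rot: [-1.321, 1.135, -1.075]
wrist_force: [0.6, 0.2, -0.3]
opening: 0.375
t 4.375 pos [544.5  47.  458. ] F [ 0.6  0.2 -0.3] op 0.375 q [-0.05  0.02  1.64 -0.01  1.53  1.37]
shift [ 0.0025  0.0141 -0.0185] turn [ 0.056 -0.     0.002] rows~ 0.4
707 H 44.64128776340141 T -19.683190835816013 18.794312337061065 Y -18.46742199492695 19.355601849015482
mid T -2.6325901223185824
((-1.1656657457351685, 0.5622013211250305), 19.987945556640625)
1006
ball unit [103.4  95.8 192.6] clamp est 0.9869756657293954
```

View pics/w3.png

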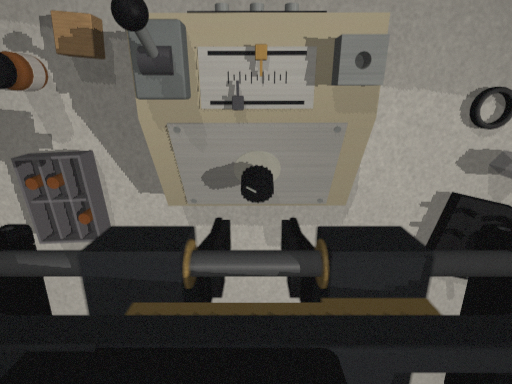

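```bash
cat >> h.py <<'E'
th=np.deg2rad(27)
U3=np.c_[np.r_[ux,0],np.r_[uy,0],[0,0,1.]]
AX=np.array([-np.sin(th),0,np.cos(th)])
def knobpose(phi,out):
    y=-AX; z0=np.array([np.cos(th),0,np.sin(th)]); z=np.cos(phi)*z0+np.sin(phi)*np.array([0,1.,0])
    M=U3@np.stack([np.cross(y,z),y,z],1)
    k=np.array([-45.5+.5,0.3,83.5])+AX*(30+out+164)
    return unit(*k),M
E
python3 - <<'E'
from h import *
goto(*knobpose(0.9,60)); print(knobpose(.9,60)[0],knobpose(.9,0)[0])
E
```

```text
t 4.475 pos [545.   48.6 455.6] F [0.1 0.4 0.1] op 0.466 q [-0.05  0.03  1.64 -0.01  1.53  1.37]
shift [ 0.0035  0.1536 -0.1263] turn [ 0.494 -0.877 -0.239] rows~ 5.5
[411.81675627  24.71869124 309.81565714] [438.75031682  28.78930078 256.35526569]
```

```bash
python3 -m creep '[[0,0,-0.06,0.06,0,0,0],[0,0,-0.055,0.0,-0.14,0,0],[0,0.01,0,0.08,-0.146,-0.04,0],[0,0.01,0,0.08,-0.146,-0.04,0],[0,0.01,0,0.08,-0.146,-0.04,0],[0,0.01,0,0.08,-0.146,-0.04,0],[0,0.01,0,0.08,-0.1,-0.04,0]]'
python3 - <<'E'
from h import *
goto(*knobpose(0.9,60))
E
```

```text
time: 5.35
ee_pos: [440.0, 37.2, 398.4]
eef_rot: [-1.295, 0.118, -0.705]
wrist_force: [1.4, -0.6, 0.8]
opening: 1.002
t 5.35 pos [440.   37.2 398.4] F [ 1.4 -0.6  0.8] op 1.002 q [-0.15 -0.41  2.15  0.19  1.    0.33]
shift [-0.042   0.0675 -0.0497] turn [-0.004 -0.037 -0.05 ] rows~ 1.5
```

```bash
python3 -m creep '[[-0.021,0.032,-0.024,0,-0.02,-0.03,0],[-0.018,0.03,-0.02,0,-0.01,-0.02,0],[0,0,0,0,0,0,0]]'
python3 - <<'E'
from h import *
goto(*knobpose(0.9,60))
goto(*knobpose(0.9,0))
E
```

```text
time: 5.72
ee_pos: [414.7, 28.5, 312.5]
eef_rot: [-1.311, 0.061, -0.722]
wrist_force: [-0.2, 0.1, 0.1]
opening: 0.998
t 5.725 pos [414.7  28.5 312.5] F [-0.2  0.1  0.1] op 0.998 q [-0.18 -0.41  2.32  0.22  0.79  0.22]
shift [-0.0013  0.0008 -0.0052] turn [-0.005 -0.005 -0.004] rows~ 0.1
t 5.725 pos [414.7  28.5 312.5] F [-0.2  0.1  0.1] op 0.998 q [-0.18 -0.41  2.32  0.22  0.79  0.22]
shift [-0.001   0.0608 -0.0055] turn [-0.005 -0.005 -0.004] rows~ 1.0
```

```bash
python3 -m creep '[[-0.001,0.03,-0.005,-0.005,-0.005,-0.004,0],[0,0.028,0,0,0,0,0],[0,0,0,0,0,0,0]]'
python3 - <<'E'
from h import *
goto(*knobpose(0.9,0))
snap('wrist','w4.png')
E
```

```text
time: 6.1
ee_pos: [442.1, 30.2, 262.7]
eef_rot: [-1.315, 0.052, -0.725]
wrist_force: [-0.4, -0.2, 0.6]
opening: 1.003
t 6.1 pos [442.1  30.2 262.7] F [-0.4 -0.2  0.6] op 1.003 q [-0.16 -0.23  2.3   0.24  0.63  0.19]
shift [-0.0042  0.004  -0.0045] turn [-0.004  0.001  0.004] rows~ 0.1
```

View pics/w4.png

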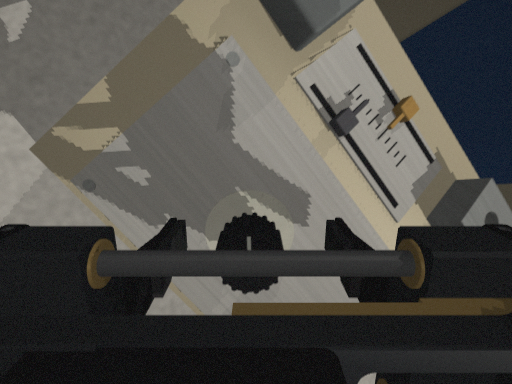

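```bash
python3 -m creep '[[-0.004,0.004,-0.0045,-0.004,0,0.004,0],[0,0,0,0,0,0,255],[0,0,0,0,0,0,255],[0,0,0,0,0,0,255],[0,0,0,0,0,0,255],[0,0,0,0,0,0,255]]' 15
python3 - <<'E'
from h import *
goto(*knobpose(0.9,0))
E
```

```text
time: 6.9
ee_pos: [440.4, 28.5, 261.9]
eef_rot: [-1.316, 0.048, -0.728]
wrist_force: [0.0, 0.2, 0.3]
opening: 0.515
t 6.9 pos [440.4  28.5 261.9] F [0.  0.2 0.3] op 0.515 q [-0.17 -0.24  2.31  0.24  0.63  0.19]
shift [-0.0034  0.0042 -0.002 ] turn [-0.004  0.002  0.008] rows~ 0.1
```

```bash
python3 -m creep '[[0,0.003,0,0,0,0,255],[0,0,0,0,0,0,255],[0,0,0,0,0,0,255],[0,0,0,0,0,0,255]]' 15
python3 - <<'E'
from h import *
goto(*knobpose(0.9,0))
E
```

```text
time: 7.4
ee_pos: [440.1, 29.7, 257.9]
eef_rot: [-1.316, 0.053, -0.721]
wrist_force: [-0.5, -0.3, 2.7]
opening: 0.41
t 7.4 pos [440.1  29.7 257.9] F [-0.5 -0.3  2.7] op 0.41 q [-0.17 -0.23  2.31  0.25  0.63  0.18]
shift [-0.0011  0.0007 -0.0017] turn [-0.003  0.003 -0.   ] rows~ 0.0
```

```bash
python3 -m creep '[[0,0,0,0,0.17,0,255],[0,0,0,0,0.17,0,255],[0,0,0,0,0.17,0,255],[0,0,0,0,0.17,0,255],[0,0,0,0,0,0,255]]' 15
python3 - <<'E'
from h import *
goto(*knobpose(0.9,0))
snap('wrist','w5.png')
E
```

```text
time: 8.02
ee_pos: [440.6, 29.0, 258.1]
eef_rot: [-1.01, 0.612, -1.153]
wrist_force: [-1.5, 0.5, 1.9]
opening: 0.408
t 8.025 pos [440.6  29.  258.1] F [-1.5  0.5  1.9] op 0.408 q [-0.17 -0.23  2.31  0.25  0.63  0.88]
shift [-0.0005  0.0007 -0.0023] turn [-0.003 -0.696  0.001] rows~ 3.7
```

View pics/w5.png

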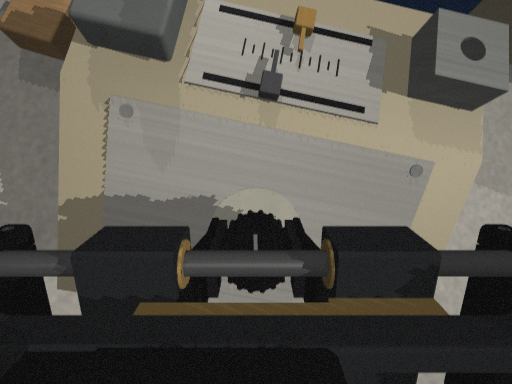

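The pointer follows the knob: its tip is now near (275,49) and the brass tip near (303,50).

```bash
cat > needle.py <<'E'
from h import *
import sys
s=snap('wrist'); f=s['frame']; hsv=cv2.cvtColor(f,cv2.COLOR_RGB2HSV); g=cv2.cvtColor(f,cv2.COLOR_RGB2GRAY)
# rectify region of plane z=125.5 to unit grid (0.25mm/px) : unit x 30..95, y 45..-45
sc=5; xs=np.array([[30,45],[30,-45],[90,-45],[90,45]],float)
src=np.array([proj(s,unit(x,y,125.5)) for x,y in xs],np.float32)
dst=np.array([[0,60*sc],[90*sc,60*sc],[90*sc,0],[0,0]],np.float32)
w=cv2.warpPerspective(f,cv2.getPerspectiveTransform(src,dst),(90*sc,60*sc),flags=cv2.INTER_CUBIC)
hs=cv2.cvtColor(w,cv2.COLOR_RGB2HSV)
br=(hs[...,0]>10)&(hs[...,0]<25)&(hs[...,1]>110)
# brass needle: rows between unit x 62..70
def med(mask,xa,xb):
    r0=int((90-xb)*sc); r1=int((90-xa)*sc); v,u=np.nonzero(mask[r0:r1]); return (45-np.median(u)/sc if len(u) else None,len(u))
for a,b in [(63,66),(66,69),(69,72)]: print('brass',a,b,med(br,a,b))
cv2.imwrite('pics/'+sys.argv[1],cv2.resize(cv2.cvtColor(w,cv2.COLOR_RGB2BGR),None,fx=1.7,fy=1.7))
E
python3 needle.py n1.png
```

```text
brass 63 66 (np.float64(-3.200000000000003), 179)
brass 66 69 (np.float64(-3.200000000000003), 195)
brass 69 72 (np.float64(-3.200000000000003), 197)
```

View pics/n1.png

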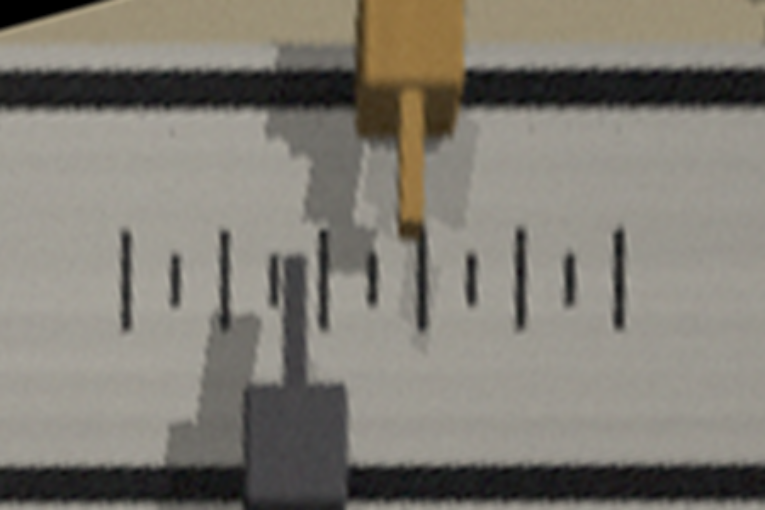

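The rectified view puts the pointer at x=295 and brass at x=411, a gap of 13.6 mm or 0.91 rad.

```bash
python3 -m creep '[[0,0,0,0,0.17,0,255],[0,0,0,0,0.17,0,255],[0,0,0,0,0.17,0,255],[0,0,0,0,0.17,0,255],[0,0,0,0,0.17,0,255],[0,0,0,0,0.04,0,255],[0,0,0,0,0,0,255]]' 15
python3 - <<'E'
from h import *
goto(*knobpose(0.9,0))
E
python3 needle.py n2.png
```

```text
time: 9.0
ee_pos: [440.5, 28.2, 257.9]
eef_rot: [-0.447, 1.306, -1.596]
wrist_force: [-0.3, 0.2, 1.7]
opening: 0.413
t 9.0 pos [440.5  28.2 257.9] F [-0.3  0.2  1.7] op 0.413 q [-0.17 -0.23  2.31  0.24  0.63  1.78]
shift [ 0.0007  0.0007 -0.0022] turn [-0.002 -1.59   0.002] rows~ 8.5
brass 63 66 (np.float64(-2.799999999999997), 207)
brass 66 69 (np.float64(-2.6000000000000014), 237)
brass 69 72 (np.float64(-2.6000000000000014), 242)
```

View pics/n2.png

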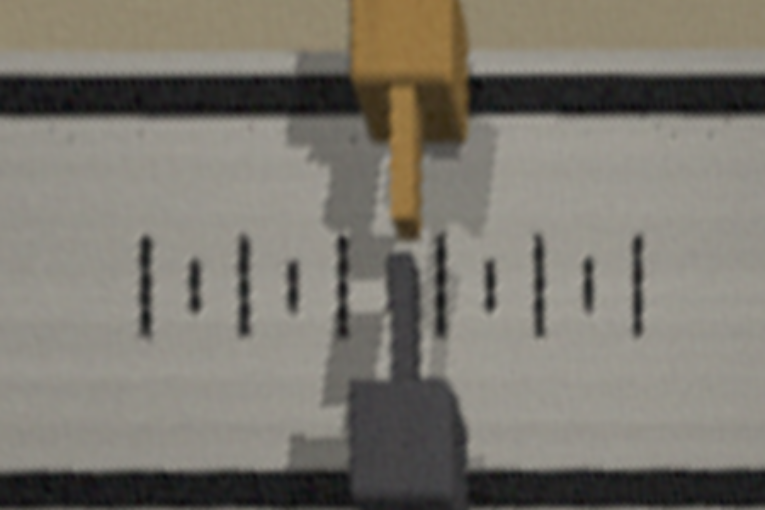

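The needles line up, at 405 and 402 in 8.5 px/mm. Next I'll release the knob and check clearance behind the lever.

```bash
python3 -m creep '[[0,0,0,0,0,0,255],[0,0,0,0,0,0,0],[0,0,0,0,0,0,0],[0,0,0,0,0,0,0],[0,0,0,0,0,0,0],[0,-0.05,0,0,0,0,0],[0,-0.06,0,0,0,0,0],[0,-0.06,0,0,0,0,0],[0,0,0,0,0,0,0]]' 15
python3 - <<'E'
from h import *
s=snap('top'); P=cloud(s)
for u,v in [(225,80),(225,113),(225,117),(225,122),(255,105),(260,112)]: print(u,v,tounit(pt(s,u,v)).round())
goto(unit(45,95,430),down(YAW))
E
python3 needle.py n3.png
```

```text
time: 10.18
ee_pos: [361.9, 16.7, 411.6]
eef_rot: [-0.455, 1.308, -1.593]
wrist_force: [1.5, -0.7, 0.6]
opening: 1.0
225 80 [326.  42. 150.]
225 113 [258.  65.  18.]
225 117 [249.  69.  -0.]
225 122 [231.  72.  -2.]
255 105 [238. -41. 113.]
260 112 [237. -58.  26.]
t 10.225 pos [361.8  16.9 408.7] F [ 0.1  0.3 -0. ] op 0.998 q [-0.25 -0.7   2.31  0.2   1.11  1.8 ]
shift [-0.2246  0.0952  0.1243] turn [-0.443 -0.674 -0.16 ] rows~ 4.4
brass 63 66 (np.float64(-3.0), 172)
brass 66 69 (np.float64(-3.0), 156)
brass 69 72 (np.float64(-3.0), 180)
```

View pics/n3.png

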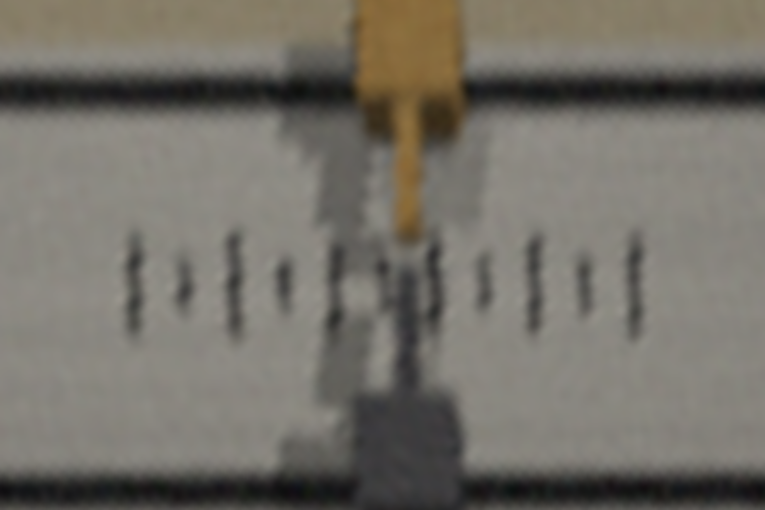

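```bash
python3 -m creep '[[0,-0.01,0,-0.09,-0.135,-0.032,255],[0,-0.01,0,-0.09,-0.135,-0.032,255],[0,-0.01,0,-0.09,-0.135,-0.032,255],[0,-0.01,0,-0.09,-0.135,-0.032,255],[0,-0.01,0,-0.09,-0.135,-0.032,255]]' 15
python3 - <<'E'
from h import *
goto(unit(148,95,450),down(YAW))
E
```

```text
time: 10.9
ee_pos: [348.9, 13.8, 443.2]
eef_rot: [-1.316, 1.116, -1.054]
wrist_force: [0.6, -0.2, -0.7]
opening: 0.517
t 10.9 pos [348.9  13.8 443.2] F [ 0.6 -0.2 -0.7] op 0.517 q [-0.18 -0.5   2.1  -0.01  1.59  1.21]
shift [-0.0874 -0.023   0.3736] turn [ 0.046  0.024 -0.009] rows~ 6.2
```

```bash
python3 -m creep '[[-0.013,-0.002,0.055,0.015,0.01,-0.003,255],[-0.013,-0.002,0.055,0.015,0.01,-0.003,255],[-0.013,-0.002,0.055,0.015,0,-0.003,255],[-0.013,-0.002,0.055,0,0,0,255],[-0.013,-0.002,0.055,0,0,0,255],[-0.013,-0.002,0.055,0,0,0,255],[0,0,0,0,0,0,255]]' 15
python3 - <<'E'
from h import *
goto(unit(148,95,450),down(YAW))
E
```

```text
time: 11.78
ee_pos: [674.2, 150.5, 419.4]
eef_rot: [-1.307, 1.117, -1.075]
wrist_force: [0.0, -0.3, -1.3]
opening: 0.007
t 11.775 pos [674.2 150.5 419.4] F [ 0.  -0.3 -1.3] op 0.007 q [ 0.11  0.38  1.3  -0.    1.5   1.52]
shift [-0.0094 -0.0317  0.029 ] turn [ 0.036  0.008 -0.002] rows~ 0.7
```

```bash
python3 -m creep '[[-0.009,0,0.03,0.03,0.008,0,255],[0,0.02,0.003,0,0,0,255],[0,0.03,0,0,0,0,255],[0,0,0,0,0,0,255]]' 15
python3 - <<'E'
from h import *
goto(unit(148,95,364),down(YAW))
goto(unit(69,95,364),down(YAW))
snap('wrist','w6.png')
E
```

```text
time: 12.28
ee_pos: [702.3, 164.4, 353.9]
eef_rot: [-1.296, 1.115, -1.085]
wrist_force: [-0.8, 0.7, 0.8]
opening: 0.006
t 12.275 pos [702.3 164.4 353.9] F [-0.8  0.7  0.8] op 0.006 q [0.12 0.49 1.28 0.   1.4  1.54]
shift [ 0.     -0.0101 -0.    ] turn [ 0.025  0.001 -0.001] rows~ 0.2
t 12.275 pos [702.3 164.4 353.9] F [-0.8  0.7  0.8] op 0.006 q [0.12 0.49 1.28 0.   1.4  1.54]
shift [-0.0001 -0.0081 -0.079 ] turn [ 0.025  0.001 -0.001] rows~ 1.3
```

View pics/w6.png

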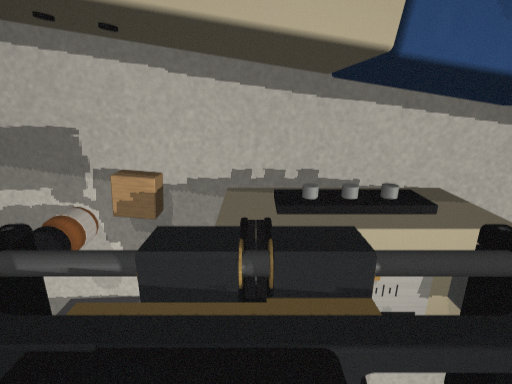

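```bash
python3 -m creep '[[0,-0.01,-0.008,0.025,0,0,255],[0,0,-0.025,0,0,0,255],[0,0,-0.02,0,0,0,255],[0,0,-0.015,0,0,0,255],[0,0,-0.01,0,0,0,255],[0,0,0,0,0,0,255]]' 15
python3 - <<'E'
from h import *
goto(unit(69,95,364),down(YAW))
E
```

```text
time: 13.08
ee_pos: [623.8, 152.0, 381.9]
eef_rot: [-1.25, 1.076, -1.11]
wrist_force: [-0.1, 0.7, 0.5]
opening: 0.005
t 13.075 pos [623.8 152.  381.9] F [-0.1  0.7  0.5] op 0.005 q [0.12 0.26 1.52 0.   1.33 1.54]
shift [-0.0005  0.018   0.0001] turn [-0.033  0.001 -0.001] rows~ 0.3
```

Run:
```python
from h import *
s=snap('side'); i=cv2.cvtColor(s['frame'],cv2.COLOR_RGB2BGR)[110:250,190:340]; cv2.imwrite('pics/s6.png',cv2.resize(i,None,fx=5,fy=4,interpolation=cv2.INTER_CUBIC))
print(proj(s,unit(46,95,192)),proj(s,unit(104,95,192)))
```

```text
[264.67891928 143.20825529] [281.71451287 138.25193963]
```

View pics/s6.png

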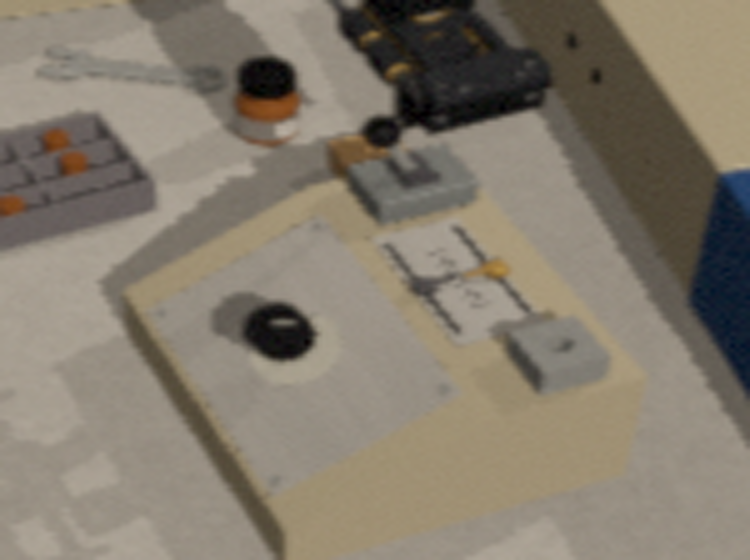

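The lever is nearly forward: the ball is at (266.4,142.5) px against a predicted (264.7,143.2). I'll push a little more.

```bash
python3 -m creep '[[0,0.005,0.002,-0.033,0,0,255],[0,0.008,0,0,0,0,255],[0,0,-0.006,0,0,0,255],[0,0,-0.006,0,0,0,255],[0,0,0,0,0,0,255]]' 15
python3 - <<'E'
from h import *
goto(unit(69,95,364),down(YAW))
E
```

```text
time: 13.75
ee_pos: [621.4, 151.2, 368.3]
eef_rot: [-1.256, 1.084, -1.107]
wrist_force: [-0.2, 0.6, 1.0]
opening: 0.006
t 13.75 pos [621.4 151.2 368.3] F [-0.2  0.6  1. ] op 0.006 q [0.11 0.27 1.53 0.   1.31 1.54]
shift [-0.0009  0.0044  0.0031] turn [-0.024 -0.001 -0.002] rows~ 0.1
```

```bash
python3 -m creep '[[0,0.003,-0.004,0,0,0,255],[0,0,-0.006,0,0,0,255],[0,0,-0.006,0,0,0,255],[0,0,-0.004,0,0,0,255]]' 15
python3 - <<'E'
from h import *
goto(unit(69,95,364),down(YAW))
s=snap('side'); i=cv2.cvtColor(s['frame'],cv2.COLOR_RGB2BGR)[110:250,190:340]; cv2.imwrite('pics/s7.png',cv2.resize(i,None,fx=5,fy=4,interpolation=cv2.INTER_CUBIC))
E
```

```text
time: 14.25
ee_pos: [612.0, 149.6, 367.5]
eef_rot: [-1.216, 1.054, -1.126]
wrist_force: [15.4, 3.5, -7.8]
opening: 0.004
t 14.25 pos [612.  149.6 367.5] F [15.4  3.5 -7.8] op 0.004 q [0.11 0.23 1.58 0.01 1.25 1.53]
shift [-0.0011  0.0044  0.0124] turn [-0.072 -0.002 -0.004] rows~ 0.4
```

View pics/s7.png

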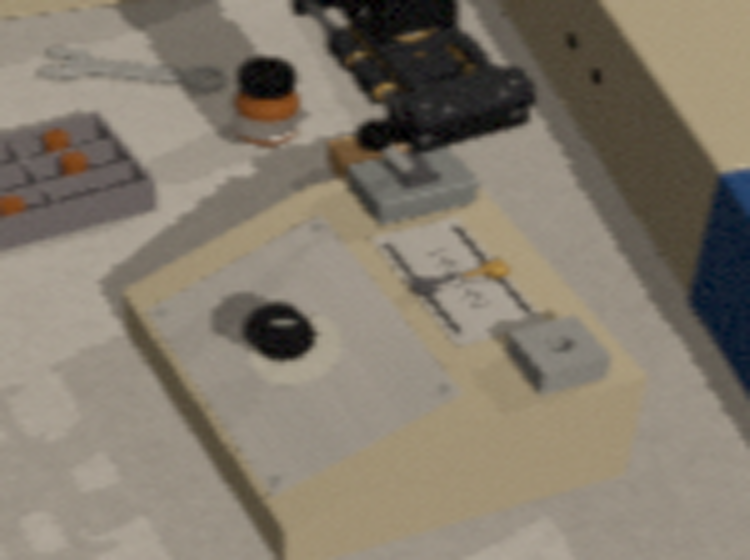

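The lever is at its stop, with 16 N on the wrist. Backing off and going to look.

```bash
python3 -m creep '[[0,0,0.025,-0.07,0,0,255],[0,-0.05,0,0,0,0,255],[0,-0.045,-0.01,0,0,0,255],[0.05,0,-0.035,0,0,0,100],[0.05,0,-0.035,0,0,0,100],[0.03,0,-0.035,0,0,0,0],[0,0,0,0,0,0,0]]' 15
python3 ball.py; python3 needle.py n4.png
python3 - <<'E'
from h import *
goto(unit(-40,-20,450),down(YAW))
s=snap('wrist','w7.png')
E
```

```text
time: 15.18
ee_pos: [538.7, 3.9, 457.1]
eef_rot: [-1.292, 1.116, -1.085]
wrist_force: [1.2, 0.5, -0.6]
opening: 0.377
937
ball unit [ 45.9  95.6 192.7] clamp est 0.0033864315615824148
brass 63 66 (np.float64(-2.799999999999997), 148)
brass 66 69 (np.float64(-2.799999999999997), 162)
brass 69 72 (np.float64(-2.799999999999997), 165)
t 15.275 pos [540.1   5.6 457.3] F [ 1.   1.  -0.3] op 0.465 q [-0.14 -0.01  1.67 -0.    1.5   1.28]
shift [-0.0178  0.0075 -0.0035] turn [ 0.021  0.002 -0.005] rows~ 0.3
```

View pics/w7.png

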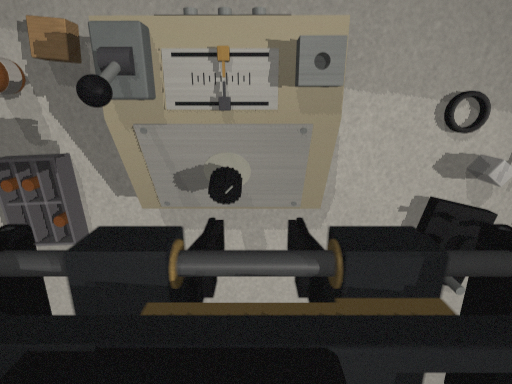

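View pics/n4.png

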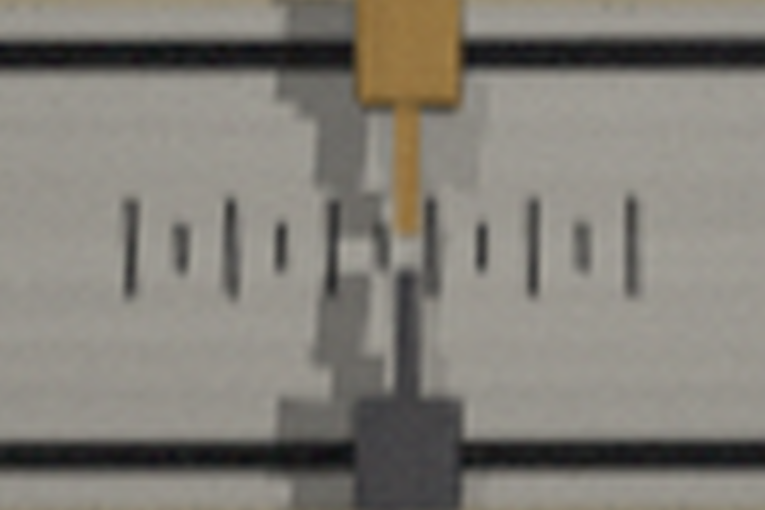

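The lever is forward (clamp estimate 0.00) and the needles are aligned. On to the pin.

Run:
```python
from h import *
s=snap('wrist'); 
u,v=322,61
g=cv2.cvtColor(s['frame'],cv2.COLOR_RGB2GRAY); m=np.zeros_like(g); m[45:78,305:340]=(g[45:78,305:340]<85); v,u=np.nonzero(m); p=ray(s,u.mean(),v.mean(),142); print(len(u),u.mean(),v.mean(),p,tounit(p)); print('pred',unit(75,-100,142))
goto([330,-320,420],down(-0.08))
```

```text
213 322.61971830985914 61.201877934272304 [660.21558832 -38.80315254 142.        ] [ 75.80340829 -99.62881951 142.        ]
pred [659.47666996 -39.2902249  142.        ]
t 15.375 pos [540.7   6.5 457.4] F [ 1.   0.8 -0. ] op 0.56 q [-0.13 -0.    1.67 -0.    1.5   1.28]
shift [ 0.2906  0.0415 -0.2574] turn [ 0.021  0.234 -0.002] rows~ 6.2
```

```bash
python3 -m creep '[[0.044,0.003,-0.038,0.01,0.04,0,0],[0.044,0.003,-0.038,0.01,0.04,0,0],[0.044,0.003,-0.038,0,0.04,0,0],[0.044,0.003,-0.038,0,0.04,0,0],[0.044,0.003,-0.038,0,0.04,0,0],[0.044,0.003,-0.038,0,0.03,0,0],[0.01,0.003,0,0,0,0,0],[0,0,0,0,0,0,0]]' 15
python3 - <<'E'
from h import *
goto([330,-320,420],down(-0.08))
s=snap('wrist','w8.png'); print(proj(s,[392,-323,77]))
E
```

```text
time: 16.38
ee_pos: [328.7, -282.1, 435.1]
eef_rot: [-1.174, 1.262, -1.254]
wrist_force: [0.2, 0.3, -0.3]
opening: 1.001
t 16.375 pos [ 328.7 -282.1  435.1] F [ 0.2  0.3 -0.3] op 1.001 q [-0.89 -0.28  1.96  0.    1.47  0.75]
shift [0.0378 0.0149 0.0039] turn [ 0.002  0.012 -0.005] rows~ 0.7
[288.5663074  115.65986448]
```

View pics/w8.png

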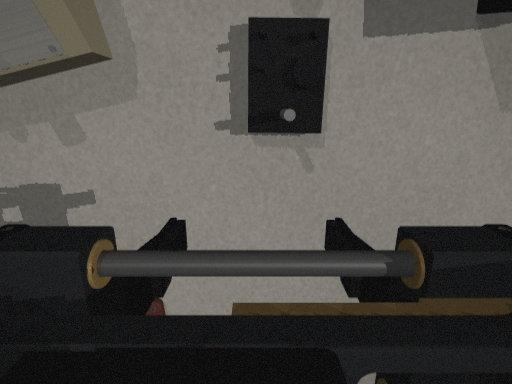

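The pin top is at (290,114) and the rack is seen squarely. I'll move closer and refine.

```bash
cat > pin.py <<'E'
from h import *
import sys
s=snap('wrist',sys.argv[1]); P=cloud(s); Z=P[...,2]; g=cv2.cvtColor(s['frame'],cv2.COLOR_RGB2GRAY)
m=(abs(Z-77)<5)&(np.hypot(P[...,0]-392,P[...,1]+323)<30)
v,u=np.nonzero(m); (cu,cv),r=cv2.minEnclosingCircle(np.c_[u,v].astype(np.float32))
print(len(u),'px',cu,cv,'mean',u.mean(),v.mean(),'top centre',ray(s,cu,cv,77),ray(s,u.mean(),v.mean(),77),np.median(Z[m]))
E
python3 -m creep '[[0.03,0.06,0,0,0.012,0,0],[0.009,0.045,0,0,0,0,0],[0,0,0,0,0,0,0]]' 15
python3 pin.py w9.png; python3 -c "
from h import *
goto([392,-323,281],down(-0.08))"
```

```text
time: 16.8
ee_pos: [331.1, -315.8, 333.9]
eef_rot: [-1.172, 1.26, -1.258]
wrist_force: [-0.2, 0.7, -0.2]
opening: 0.997
227 px 261.0 124.61764526367188 mean 261.0969162995595 124.75770925110132 top centre [ 392.96467259 -323.6193794    77.        ] [ 392.84683643 -323.69181092   77.        ] 78.1561759492158
t 16.85 pos [ 331.7 -316.4  336.1] F [-1.3  0.2  0.8] op 1.001 q [-0.94 -0.13  2.02  0.    1.25  0.7 ]
shift [0.0025 0.0553 0.0604] turn [-0.004  0.011 -0.001] rows~ 1.3
```

View pics/w9.png

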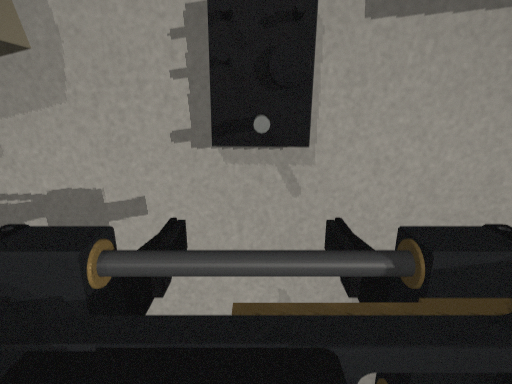

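The pin top at (261,125) px gives (392.9, -323.7). Moving above it.

```bash
python3 -m creep '[[0.001,0.02,0.04,-0.004,0.011,0,0],[0.001,0.02,0.021,0,0,0,0],[0,0,0,0,0,0,0]]' 15
python3 -c "
from h import *
goto([392.9,-323.7,281],down(-0.08))"
```

```text
time: 17.23
ee_pos: [398.5, -322.1, 304.0]
eef_rot: [-1.172, 1.255, -1.273]
wrist_force: [-0.3, 0.4, -0.1]
opening: 0.997
t 17.225 pos [ 398.5 -322.1  304. ] F [-0.3  0.4 -0.1] op 0.997 q [-0.83  0.05  1.92  0.    1.17  0.81]
shift [ 0.0019  0.023  -0.0057] turn [-0.009  0.005  0.007] rows~ 0.4
```

```bash
python3 -m creep '[[0.002,0.025,-0.0055,-0.009,0.005,0.007,0],[0,0.025,0,0,0,0,0],[0,0.025,0,0,0,0,0],[0,0,0,0,0,0,0]]' 15
python3 -c "
from h import *
goto([392.9,-323.7,221],down(-0.08))"
```

```text
time: 17.73
ee_pos: [392.4, -323.7, 230.6]
eef_rot: [-1.172, 1.264, -1.27]
wrist_force: [0.1, 0.2, 0.6]
opening: 0.998
t 17.725 pos [ 392.4 -323.7  230.6] F [0.1 0.2 0.6] op 0.998 q [-0.84  0.15  1.97 -0.    1.03  0.81]
shift [-0.0001  0.0096  0.0005] turn [-0.002  0.001  0.003] rows~ 0.2
```

```bash
python3 -m creep '[[0,0.01,0.0005,-0.002,0,0.003,0],[0,0,0,0,0,0,255],[0,0,0,0,0,0,255],[0,0,0,0,0,0,255],[0,0,0,0,0,0,255],[0,0,0,0,0,0,255],[0,0,0,0,0,0,255],[0,0,0,0,0,0,255],[0,0,0,0,0,0,255],[0,0,0,0,0,0,255]]' 30
python3 -c "
from h import *
goto([392.9,-323.7,221],down(-0.08))"
```

```text
time: 18.98
ee_pos: [393.5, -324.7, 223.7]
eef_rot: [-1.17, 1.263, -1.271]
wrist_force: [-0.8, 1.6, 0.7]
opening: 0.15
t 18.975 pos [ 393.5 -324.7  223.7] F [-0.8  1.6  0.7] op 0.15 q [-0.84  0.16  1.97  0.    1.01  0.81]
shift [-0.001   0.0027 -0.0007] turn [-0.004  0.001  0.003] rows~ 0.0
```

```bash
python3 -m creep '[[0,-0.02,0,0,0,0,255],[0,-0.04,0,0,0,0,255],[0,-0.06,0,0,0,0,255],[0,-0.06,0,0,0,0,255],[0,0,0,0,0,0,255]]' 30
python3 -c "
from h import *
goto([660,-39,410],down(.15))
snap('wrist','w10.png')"
```

```text
time: 19.6
ee_pos: [392.5, -324.2, 407.7]
eef_rot: [-1.171, 1.265, -1.271]
wrist_force: [0.1, 0.0, -0.4]
opening: 0.153
t 19.6 pos [ 392.5 -324.2  407.7] F [ 0.1  0.  -0.4] op 0.153 q [-0.85 -0.06  1.82 -0.    1.38  0.81]
shift [-0.3055 -0.0026  0.244 ] turn [-0.002 -0.229  0.003] rows~ 6.3
```

View pics/w10.png

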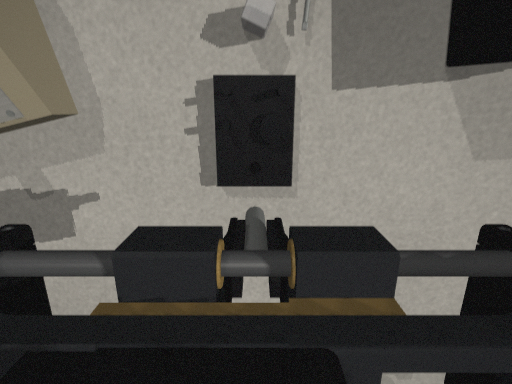

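The pin is held, with its foot at (255,212). Moving over to the socket.

```bash
python3 -m creep '[[-0.0385,0,0.0385,0,-0.033,0,255],[-0.0385,-0.001,0.0385,0,-0.033,0,255],[-0.0385,-0.001,0.0385,0,-0.033,0,255],[-0.0385,-0.001,0.0385,0,-0.033,0,255],[-0.0385,-0.001,0.0385,0,-0.033,0,255],[-0.0385,-0.001,0.0385,0,-0.033,0,255],[0,0,0,0,0,0,255],[0,0,0,0,0,0,255]]' 30
python3 -c "
from h import *
goto([660,-39,410],down(.15))"
```

```text
time: 20.65
ee_pos: [624.5, -85.1, 388.6]
eef_rot: [-1.276, 1.144, -1.1]
wrist_force: [0.4, -0.1, 0.1]
opening: 0.147
t 20.65 pos [624.5 -85.1 388.6] F [ 0.4 -0.1  0.1] op 0.147 q [-0.26  0.25  1.52  0.    1.4   1.19]
shift [-0.0417 -0.022   0.0403] turn [ 0.026 -0.029 -0.012] rows~ 1.0
```

```bash
python3 -m creep '[[-0.02,-0.006,0.012,0.026,-0.029,-0.012,255],[-0.024,-0.007,0.01,0,0,0,255],[0,0,0,0,0,0,255]]' 30
python3 -c "
from h import *
goto([660,-39,400],down(.15))
s=snap('wrist','w11.png')
i=cv2.imread('pics/w11.png')[120:260,180:340]; cv2.imwrite('pics/w11z.png',cv2.resize(i,None,fx=5,fy=4))
e=env.sense(); Rc=R.from_rotvec(e['eef_rot']); f=e['ee_pos']+Rc.apply([0,216.7,0]); print('foot pred',f,proj(s,f),'hole pred',proj(s,[660,-39,142]))
"
```

```text
time: 21.02
ee_pos: [639.9, -38.8, 400.6]
eef_rot: [-1.275, 1.099, -1.1]
wrist_force: [0.1, -0.1, -0.5]
opening: 0.149
t 21.025 pos [639.9 -38.8 400.6] F [ 0.1 -0.1 -0.5] op 0.149 q [-0.18  0.26  1.49  0.    1.39  1.24]
shift [0.0031 0.0006 0.0199] turn [-0.001 -0.002  0.   ] rows~ 0.3
foot pred [639.80967886 -39.75953334 183.53098242] [257.04097206 212.89230905] hole pred [259.35357999 174.31256043]
```

View pics/w11z.png

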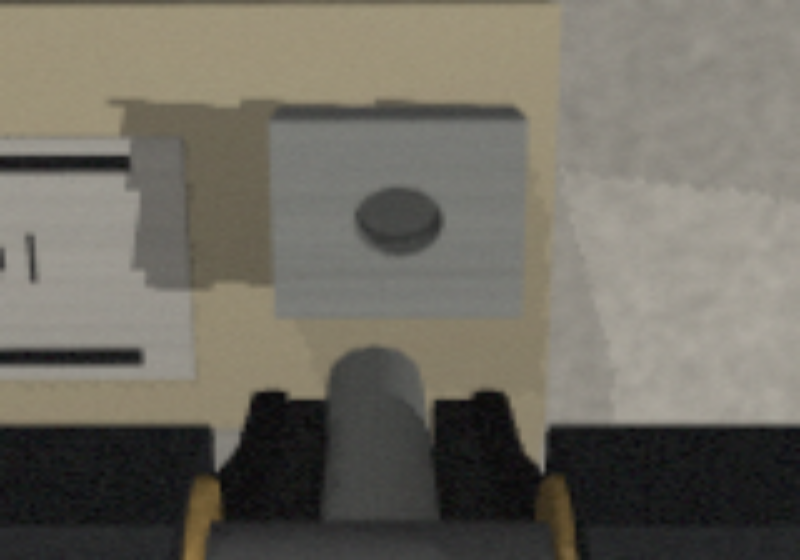

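```bash
python3 -c "
from h import *
s=snap('wrist')
e=env.sense(); Rc=R.from_rotvec(e['eef_rot']); zf=e['ee_pos'][2]-216.7
h=ray(s,259.9,175.3,142); print('hole',h)
# foot silhouette: far edge and left/right edges of the disc rim
far=ray(s,180+376/5-.4,120+347/4,zf); print('far',far, 'foot',far-7*np.r_[ux,0])
l=ray(s,180+328/5,120+375/4,zf); r=ray(s,180+424/5,120+375/4,zf); print(l,r,(l+r)/2,np.linalg.norm(l-r))
# vertical check: pin axis upper point near (376,..)
f=e['ee_pos']+Rc.apply([0,216.7,0]); print('foot by kin',f)
"
```

```text
hole [658.86529381 -40.59902698 142.        ]
far [644.03481924 -38.36106145 183.29173391] foot [637.11342169 -39.40712838 183.29173391]
[637.53928831 -32.36228051 183.29173391] [639.64513151 -46.57539001 183.29173391] [638.59220991 -39.46883526 183.29173391] 14.368265632912326
foot by kin [639.5433739  -40.38577315 183.29176013]
```

```bash
python3 -m creep '[[0.004,0.012,0.0203,-0.001,-0.002,0,255],[0,0.016,0,0,0,0,255],[0,0,0,0,0,0,255],[0,0,0,0,0,0,255]]' 30
cat > fit.py <<'E'
from h import *
import sys
e=env.sense(); Rc=R.from_rotvec(e['eef_rot']); f=e['ee_pos']+Rc.apply([0,216.7,0]); print('foot kin',f.round(1),'F',e['wrist_force'].round(1),'M',e['moment'].round(2),'op',round(e['opening'],3))
goto([f[0],f[1],e['ee_pos'][2]],down(.15))
s=snap('wrist')
i=cv2.cvtColor(s['frame'],cv2.COLOR_RGB2BGR)[160:240,205:305]; cv2.imwrite('pics/'+sys.argv[1],cv2.resize(i,None,fx=7,fy=7,interpolation=cv2.INTER_CUBIC))
E
python3 fit.py f1.png
```

```text
time: 21.62
ee_pos: [659.0, -44.0, 370.7]
eef_rot: [-1.277, 1.102, -1.101]
wrist_force: [-0.2, -0.3, 0.1]
opening: 0.152
foot kin [658.5 -44.3 154. ] F [-0.2 -0.3  0.1] M [-0.03  0.04  0.  ] op 0.152
t 21.625 pos [659.  -44.  370.7] F [-0.2 -0.3  0.1] op 0.152 q [-0.19  0.33  1.46 -0.    1.35  1.24]
shift [ 0.0003  0.     -0.0005] turn [ 0.002 -0.004  0.001] rows~ 0.0
```

View pics/f1.png

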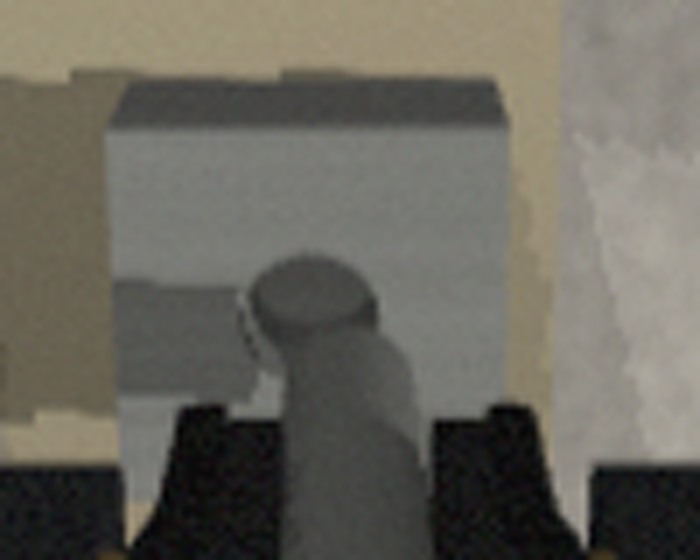

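```bash
python3 -c "
from h import *
s=snap('wrist')
h1=ray(s,249.7,160+253/7,142); h=ray(s,249.7,205,142); print('hole far edge',h1,'->c',h1-7.75*np.r_[ux,0],h)
zf=env.sense()['ee_pos'][2]-216.7
f=ray(s,205+350/7,160+325/7,zf); c=f-7*np.r_[ux,0]; print('foot',c, zf)
d=(h1-7.75*np.r_[ux,0]-c)[:2]; print('need tool x,z',-d@uy,d@ux)
"
```

```text
hole far edge [666.55725561 -38.24858775 142.        ] ->c [658.89427975 -39.40673328 142.        ] [659.34102152 -39.26818094 142.        ]
foot [656.10589027 -43.97802026 154.08329923] 154.08329923197005
need tool x,z -4.103264643264001 3.4402034620436988
```

```bash
python3 -m creep '[[-0.004,0.003,0.002,0.002,-0.004,0,255],[0,0,0,0,0,0,255],[0,0,0,0,0,0,255]]' 30
python3 fit.py f2.png
```

```text
time: 22.1
ee_pos: [660.4, -39.1, 368.9]
eef_rot: [-1.276, 1.096, -1.1]
wrist_force: [0.3, 0.7, -0.3]
opening: 0.143
foot kin [660.9 -39.5 152.2] F [ 0.3  0.7 -0.3] M [-0.02 -0.06  0.02] op 0.143
t 22.1 pos [660.4 -39.1 368.9] F [ 0.3  0.7 -0.3] op 0.143 q [-0.18  0.33  1.46 -0.    1.35  1.24]
shift [0.0004 0.     0.0004] turn [-0.002  0.     0.002] rows~ 0.0
```

View pics/f2.png

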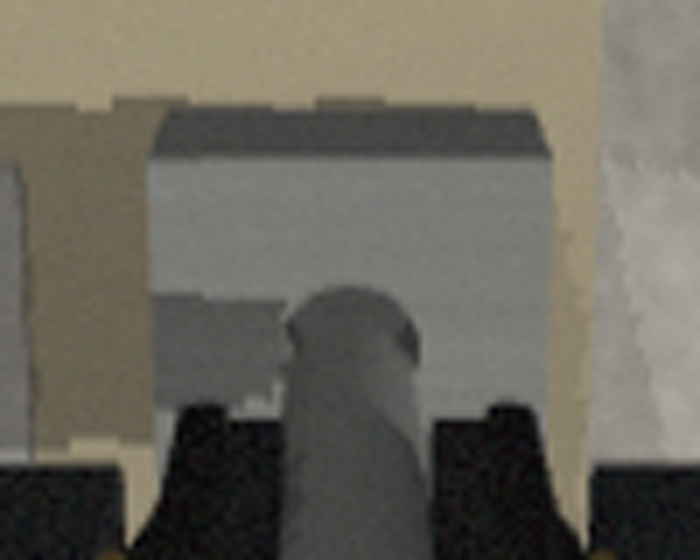

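Run:
```python
from h import *
s=snap('wrist'); zf=env.sense()['ee_pos'][2]-216.7
h=ray(s,205+353/7,160+287/7,142)-7.75*np.r_[ux,0]; b=ray(s,205+350/7,160+157/7,142)-22*np.r_[ux,0]
print('hole',h,b,'foot px if centred kin', )
c=h.copy(); c[2]=zf
for a in [90,135,45,180,0]:
    a=np.deg2rad(a); q=c+7*(np.sin(a)*np.r_[ux,0]-np.cos(a)*np.r_[uy,0]); print(((proj(s,q)-[205,160])*7).round(0))
i=cv2.cvtColor(s['frame'],cv2.COLOR_RGB2BGR)[192:222,238:272]; i=cv2.convertScaleAbs(i,alpha=2.2,beta=-60); cv2.imwrite('pics/f2b.png',cv2.resize(i,None,fx=20,fy=20,interpolation=cv2.INTER_NEAREST))
```

```text
hole [658.73272722 -39.39165205 142.        ] [659.29249143 -38.96682135 142.        ] foot px if centred kin
[353. 323.]
[307. 342.]
[400. 342.]
[288. 385.]
[419. 385.]
```

View pics/f2b.png

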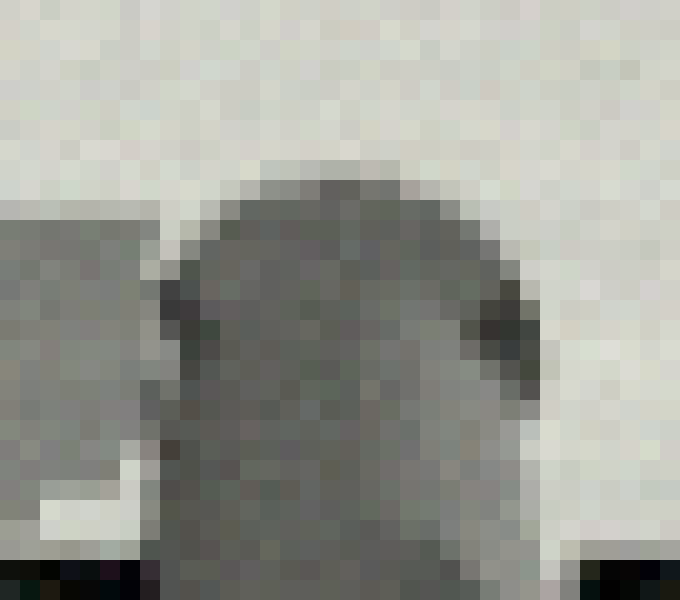

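The foot is within about 0.5 mm of the hole axis, so I'll descend to contact.

```bash
python3 -m creep '[[0,0.005,0.0005,-0.002,0,0.002,255],[0,0.003,0,0,0,0,255],[0,0.002,0,0,0,0,255]]' 30
python3 fit.py f3.png
```

```text
time: 22.58
ee_pos: [661.0, -39.1, 358.1]
eef_rot: [-1.277, 1.098, -1.097]
wrist_force: [0.3, 0.3, -0.9]
opening: 0.148
foot kin [660.9 -39.  141.4] F [ 0.3  0.3 -0.9] M [-0.03  0.02 -0.01] op 0.148
t 22.575 pos [661.  -39.1 358.1] F [ 0.3  0.3 -0.9] op 0.148 q [-0.18  0.34  1.47  0.    1.33  1.24]
shift [-0.0001  0.     -0.0001] turn [ 0.     0.    -0.001] rows~ 0.0
```

View pics/f3.png

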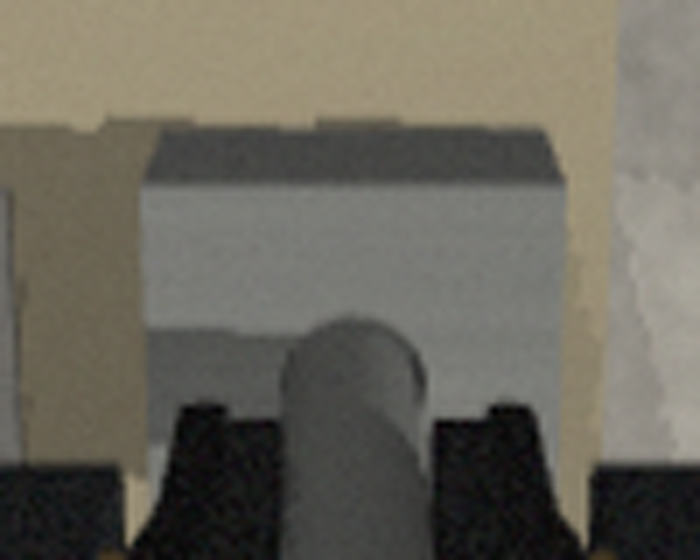

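```bash
python3 -m creep '[[0.0002,0.003,0,0,0,0,255],[0,0.003,0,0,0,0,255],[0,0,0,0,0,0,255]]' 30
python3 fit.py f4.png
```

```text
time: 23.0
ee_pos: [660.9, -39.4, 351.0]
eef_rot: [-1.277, 1.099, -1.097]
wrist_force: [-0.0, 0.8, -0.1]
opening: 0.15
foot kin [660.5 -39.2 134.3] F [-0.   0.8 -0.1] M [ 0.03  0.04 -0.05] op 0.15
t 23.0 pos [660.9 -39.4 351. ] F [-0.   0.8 -0.1] op 0.15 q [-0.18  0.35  1.47  0.    1.32  1.24]
shift [-0.0002  0.     -0.0003] turn [ 0.001  0.    -0.001] rows~ 0.0
```

View pics/f4.png

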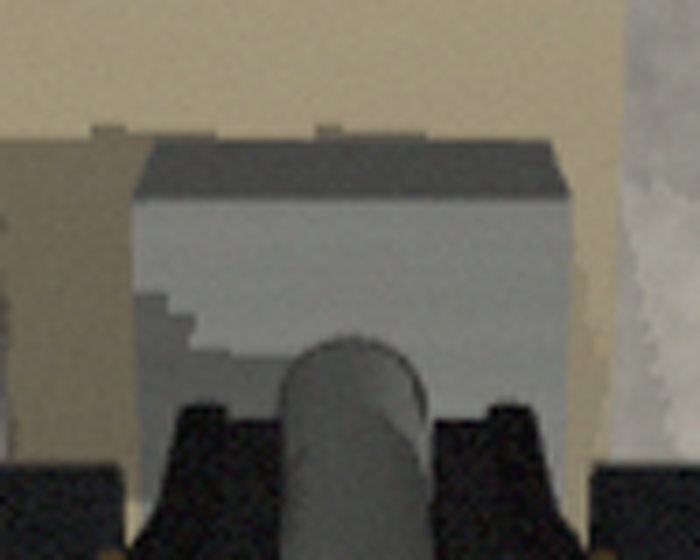

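The foot is 8 mm below the mouth with no force on the wrist, so it's in the hole. Pressing home.

```bash
python3 -m creep '[[0,0.003,0,0,0,0,255],[0,0.003,0,0,0,0,255],[0,0.003,0,0,0,0,255],[0,0,0,0,0,0,255]]' 30
python3 fit.py f5.png
```

```text
time: 23.55
ee_pos: [660.9, -39.4, 341.7]
eef_rot: [-1.277, 1.099, -1.097]
wrist_force: [0.5, -0.7, -0.2]
opening: 0.153
foot kin [660.7 -39.3 125. ] F [ 0.5 -0.7 -0.2] M [-0.   -0.01  0.04] op 0.153
t 23.55 pos [660.9 -39.4 341.7] F [ 0.5 -0.7 -0.2] op 0.153 q [-0.18  0.35  1.48  0.    1.31  1.24]
shift [-0.0001  0.     -0.0002] turn [ 0.001  0.    -0.001] rows~ 0.0
```

```bash
python3 -m creep '[[0,0.002,0,0,0,0,255],[0,0.002,0,0,0,0,255],[0,0.002,0,0,0,0,255]]' 30
python3 fit.py f5.png
```

```text
time: 23.98
ee_pos: [661.5, -39.3, 338.6]
eef_rot: [-1.275, 1.096, -1.099]
wrist_force: [-4.5, 1.2, 12.0]
opening: 0.151
foot kin [662.  -39.3 121.9] F [-4.5  1.2 12. ] M [0.29 0.91 0.01] op 0.151
t 23.975 pos [661.5 -39.3 338.6] F [-4.5  1.2 12. ] op 0.151 q [-0.18  0.36  1.48  0.    1.3   1.24]
shift [0.     0.     0.0005] turn [-0.002  0.     0.   ] rows~ 0.0
```

It bottomed at a foot height of 121.9 mm (nominal 122) with 12 N. Releasing and retreating.

```bash
python3 -m creep '[[0,-0.0005,0,0,0,0,255],[0,0,0,0,0,0,100],[0,0,0,0,0,0,100],[0,0,0,0,0,0,100],[0,0,0,0,0,0,100],[0,0,0,0,0,0,100],[0,-0.03,0,0,0,0,100],[0,-0.06,0,0,0,0,100],[0,-0.03,-0.06,0,0,0,100],[0,0,-0.06,0,0,0,100]]' 30
python3 -m creep '[[0,0,-0.05,0,0,0,100],[0.03,0,-0.03,0,0,0,100],[0,0,0,0,0,0,100]]' 
python3 ball.py; python3 needle.py n6.png
python3 - <<'E'
from h import *
s=snap('wrist','w12.png'); P=cloud(s); Z=P[...,2]
m=(np.hypot(P[...,0]-659,P[...,1]+39)<20)&(Z>180)&(Z<205); m[225:]=0
print(m.sum(),np.median(Z[m]),P[m][:,:2].mean(0))
v,u=np.nonzero(m);print(ray(s,u.mean(),v.mean(),192), env.sense()['ee_pos'],u.mean(),v.mean())
E
```

```text
time: 25.28
ee_pos: [546.6, -57.1, 458.4]
eef_rot: [-1.278, 1.097, -1.096]
wrist_force: [-1.2, -0.8, 1.7]
opening: 0.604
time: 25.65
ee_pos: [467.1, -99.5, 460.2]
eef_rot: [-1.277, 1.094, -1.1]
wrist_force: [-0.2, 1.1, -0.1]
opening: 0.611
0
brass 63 66 (None, 0)
brass 66 69 (None, 0)
brass 69 72 (None, 0)
0 nan [nan nan]
[nan nan nan] [468.77658908 -97.99820715 459.92269704] nan nanball.py:11: RuntimeWarning: Mean of empty slice.
  r=least_squares(lambda c:np.linalg.norm(A-c,axis=1)-13,A.mean(0)-[0,0,8],loss='soft_l1')
  ret = um.true_divide(
Traceback (most recent call last):
  File "ball.py", line 11, in <module>
    r=least_squares(lambda c:np.linalg.norm(A-c,axis=1)-13,A.mean(0)-[0,0,8],loss='soft_l1')
ValueError: Initial guess is outside of provided bounds
  return _methods._mean(a, axis=axis, dtype=dtype,
  ret = ret.dtype.type(ret / rcount)
<stdin>:4: RuntimeWarning: Mean of empty slice.
  ret = um.true_divide(
<stdin>:5: RuntimeWarning: Mean of empty slice.
```

View pics/w12.png

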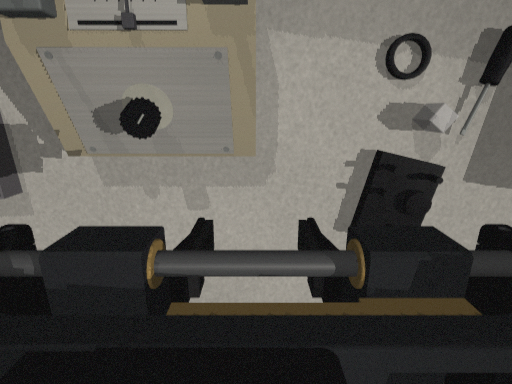

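View pics/n6.png

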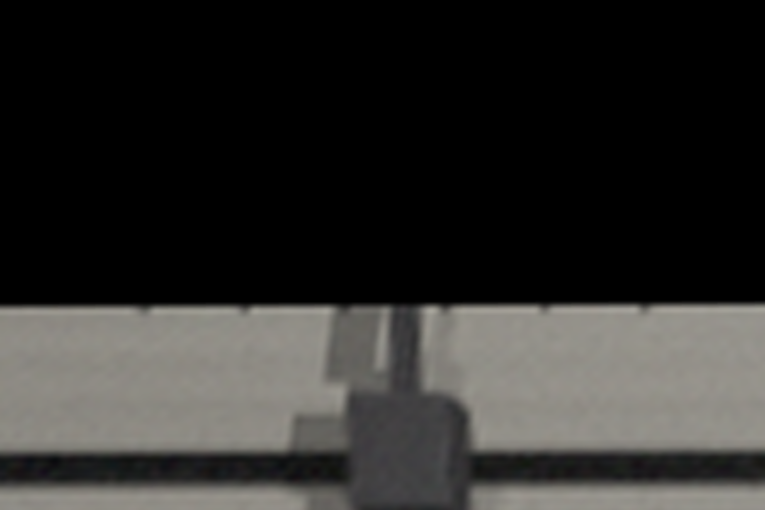

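I backed too far out, so the pin and tab are out of frame. I'll move forward again at height for the final check.

```bash
python3 -m creep '[[-0.04,-0.01,0.04,0,0,0,100],[-0.04,-0.01,0.03,0,0,0,100],[0,0,0,0,0,0,100],[0,0,0,0,0,0,100]]' 
python3 ball.py; python3 needle.py n7.png
python3 - <<'E'
from h import *
s=snap('wrist','w13.png'); P=cloud(s); Z=P[...,2]
m=(np.hypot(P[...,0]-659,P[...,1]+39)<20)&(Z>180)&(Z<205); m[225:]=0
v,u=np.nonzero(m);print(len(u),np.median(Z[m]),ray(s,u.mean(),v.mean(),192), env.sense()['ee_pos'],u.mean(),v.mean())
snap('side','s8.png'); i=cv2.imread('pics/s8.png')[110:250,190:340]; cv2.imwrite('pics/s8.png',cv2.resize(i,None,fx=5,fy=4,interpolation=cv2.INTER_CUBIC))
E
```

```text
time: 26.3
ee_pos: [529.6, -3.7, 478.7]
eef_rot: [-1.279, 1.094, -1.093]
wrist_force: [-0.7, -0.4, -0.1]
opening: 0.609
783
ball unit [ 45.8  95.5 192.6] clamp est 0.0021575471839042626
brass 63 66 (np.float64(-3.200000000000003), 189)
brass 66 69 (np.float64(-3.200000000000003), 182)
brass 69 72 (np.float64(-3.200000000000003), 168)
276 192.9284376958595 [658.80640632 -38.28309079 192.        ] [529.03838716  -4.82425266 478.92053785] 317.54347826086956 50.63405797101449
```

View pics/w13.png

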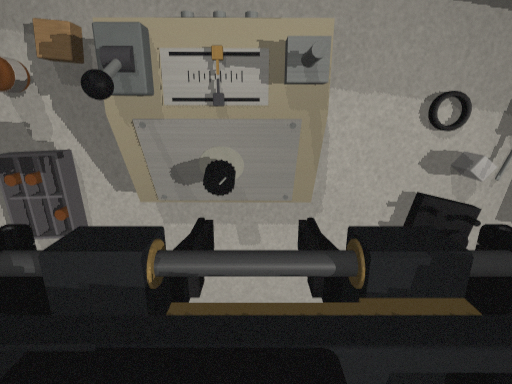

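View pics/n7.png

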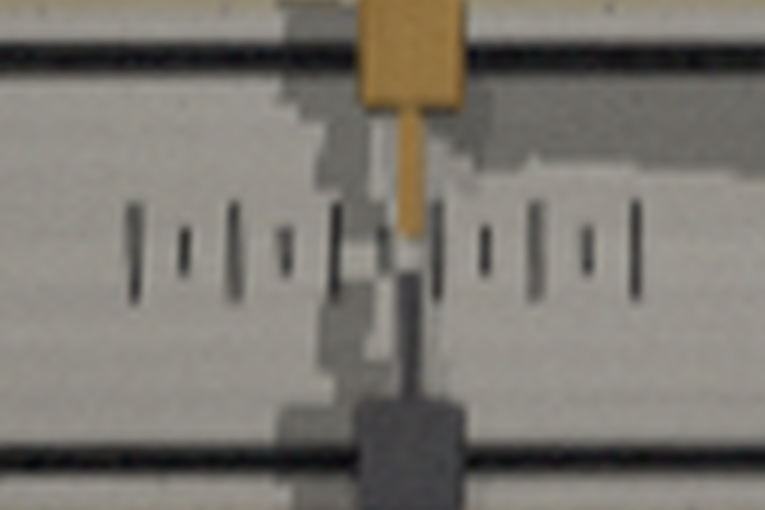

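View pics/s8.png

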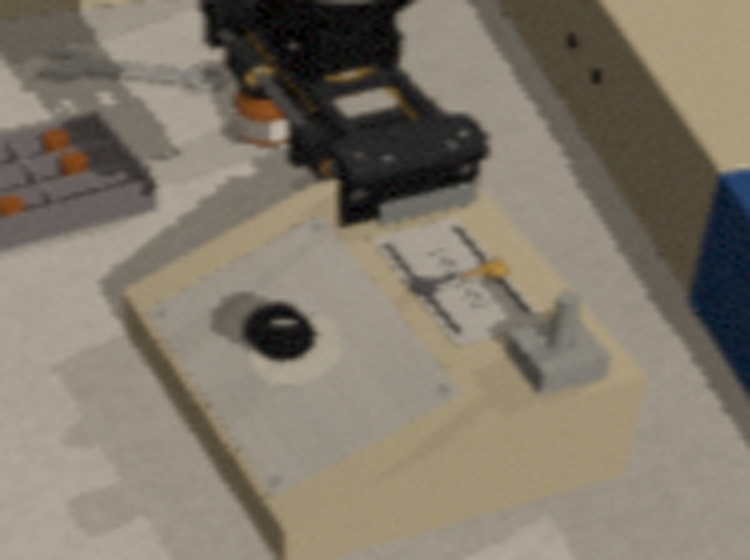

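The pin is upright with its top at 193 mm (192 nominal, and the depth camera reads about 1 mm high). Needles aligned, lever forward, gripper clear.

```bash
python3 -c "
from cell import env
print(env.sign_off())"
```

```text
the job is handed in; nothing more can be done
None
```

I did the whole sequence and handed the job in at about 26.5 s of the 72 s. I pushed the lever back, turned the knob about 1.59 rad clockwise and brought the lever forward again. The pin then went from the rack into the socket, where I pressed it to the bottom and let go.

**Last checks before handing in:**
- **Pointer and tab:** they lined up to within about 0.3 mm. The tab's measured position wandered about 1 mm between views, with no trend, so I take that as measurement noise.
- **Clamp lever:** the angle came out at 0.00 rad, fully forward.
- **Pin:** it looks upright, with its top at 192.9 mm against 192 mm expected; the depth camera had read about 1 mm high on it earlier. The foot stopped at 121.9 mm (hole bottom 122 mm) with a 12 N push.
- **Gripper:** it was open and clear of everything, with wrist force near zero.

**What failed or disagreed:**
- **Lever:** the first forward pull stopped a few millimetres short of the stop, so I pushed again.
- **Final look:** the first one missed the pin and tab because I had backed off too far, so I repeated it closer in.
- **Socket position:** the arm's own readings and the camera differed by 1–2 mm. I went by the camera, and the pin went in without force.
- **Bystanders:** I didn't measure them one by one; I saw no movement in the pictures.

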